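Unload the lid press and stand up the tins

ROBOT

A 6-joint arm with a two-finger parallel gripper is mounted at the origin on the work surface. World frame = base frame: x ahead of the robot, y to its left, z up, the work surface at z = 0. Lengths are in m, angles in rad, forces in N, time in s.
With the tool pointing down it reaches from about 0.3 to 0.85 m from the base axis. Payload 4.2 kg.
Tool frame: the origin (TCP) lies between the finger pads; the fingertips stand 19 mm ahead of it and the grasp point (between the pads) is the TCP; z points along the fingers, y is the line along which they close (so a half turn about z gives the same grasp; the last joint's range is limited). The gripper opens to 91 mm and grips with 3 to 60 N. Pads are 32 mm wide; open, the fingers measure 118 mm over their backs; the gripper's body (76 mm by 178 mm) begins 60 mm behind the grasp point.
Start: joints at [1.125, 0.32, 1.565, -0, 1.257, -0.02], TCP at [0.238, 0.524, 0.233] pointing down, gripper open.
Joint ranges: [-3.11, 3.11], [-0.84, 2.01], [0.21, 2.61], [-1.34, 4.49], [0.05, 2.63], [-2.56, 2.56]. Speed limits (rad/s): [2.57, 2.57, 3.14, 3.14, 3.14, 3.14].

INTERFACE

Orientations are given as a unit quaternion [x, y, z, w].
In Python, from rig import sense, read_camera, job_done gives the robot as it stands. The module is installed in compiled form; this text tells all that it offers.
- The arm moves only by the shell command python3 -m crank 'ROWS' [OPENING] [FORCE]. ROWS is JSON, a list of rows, each an object with "xyz": the shift along the tool's x, y, z in mm, a list of three; "rot": the turn, a rotation vector about the tool's x, y, z in degrees, a list of three. In form: [{"xyz": [x, y, z], "rot": [wx, wy, wz]}, ...]. A call has 1 to 5 rows; each row is the pose to reach, as a shift and turn from the pose commanded when the call began, along the tool's axes at that moment; what a row does not reach only later rows make up. A row lasts 1/10 s, in which the tool goes at most 50 mm and 8.59 degrees, less where a joint would pass 70% of its speed; a pose out of reach is approached as far as the arm can. A call with a gripper value outside its range is refused whole. OPENING is the opening, from -1 (shut) to 1 (fully open), set as the call begins (- or left out, the last holds). The fingers move at their own pace and stop on an object; FORCE is the grip in N (left out, the last holds). Time passes only in rows, so rows that repeat a pose let the fingers close. It gives the time, the measured TCP pose, the force, the opening and the grip force at its end, in the units of the state.
- sense(): the state, without advancing time (a new reading comes with each control period).
- read_camera(name): name is "scene" or "side" or "wrist"; returns a dict with "frame" (420x560x3 uint8, red, green, blue), "depth" (420x560 float32, m along the optical axis (not along the pixel's ray), 0 where there is no reading), "fx", "fy", "cx", "cy" (pixels), "view" (4x4, takes a point from world to camera coordinates). Camera axes: x right, y up, looking along -z (the intrinsics and any distortion apply to the point x, -y, -z); pixel columns grow to the right and rows downward; lengths in m; the calibration is good to about 2 mm. A picture is of the moment at which its call begins.
- job_done(): hands the job in; it is judged then, once.
The state is a dict: "clock": time; "q": joint angles; "joint_velocities": joint speeds; "effort": joint torques, N m; "tool_pos": TCP position; "orientation": TCP orientation; "ft_force": force on the tool from outside, world axes, zero at the start; "wrist_torque": the same for the moment, N m; "grip_width": finger opening in m; "grip_force": force on a finger pad.
Only numpy, scipy, OpenCV 4.12 (cv2) and the standard library are available. Lean on these libraries where they do the work, as an engineer would, in place of code of your own. Each camera call takes 0.05 s, during which the arm holds its last target. There are 200 camera calls.

TASK

The lid press on the kitchen island has finished a tin: turn its dial until the pointer sits on the green mark, then slide its jaw fully open, lift the red tin out and stand it upright on the wooden board. After that slide the empty jaw fully shut again and, last of all on the press, turn the dial to the white mark. Also pick up every tin that lies toppled on the worktop and leave it standing upright on the board with the red one, wholly on the board and none stacked, without disturbing the mug, bottle and other kitchen things.

Things in the scene. Friction and masses are not known exactly. Their poses are not given: they have to be found in the camera images.
- tin_red: The finished tin, red, a square food tin with a steel lid, 56 x 56 mm, 88 mm tall, about 0.2 kg. Origin: its centre; z runs from underside to lid. At the start it stands on the press's bed between the jaws, sides parallel to the press; a lip of the sliding jaw reaches 11 mm over its lid until the jaw is opened.
- board: Low dark wooden serving board lying on the worktop, fixed, 230 mm (its x) by 260 mm (its y), 12 mm thick; room for four tins. Origin: centre of its underside; x points roughly away from the robot, z up.
- press: Countertop lid press, white, fixed. Origin on the worktop; x points roughly away from the robot, y to the left. Its white bed plate (x -135 to 205 mm, y +-125 mm) has its top 20 mm above the worktop. The dial turns on an upright axis at x = -75, y = 0. Behind the clamp is a motor housing from x = 130 mm on, its top 100 mm above the worktop.
- seat (a point): Where the middle of the red tin's underside is while clamped, on the bed of the press (x = 50, y = 0, z = 20 mm in the press's frame). The fixed steel jaw is on its +y side (65 mm above the bed), the sliding jaw on its -y side; the tin's two faces across x are free of the jaws.
- jaw (a joint): Opening of the sliding steel jaw in m: 0 shut, 0.042 fully open. It slides horizontally towards the press's -y and stays where it is left (about 3 N to move). Its wall and lip reach 117 mm above the worktop.
- jaw_grip (a point): Point in the jaw's red upright grip, on its middle line, 18 mm below its top and 85 mm above the worktop. The grip is a block 24 mm wide across the press's x, 16 mm across y, and stands free for 60 mm; beside it, 28 mm away, is the steel jaw wall. It moves with the jaw.
- dial_grip (a point): Point on the dial's upright axis, in its grey bar grip, 76 mm above the worktop. The bar is 52 mm long, 14 mm thick, 54 to 82 mm above the worktop, on a flat steel disc 64 mm across. The orange line runs along the bar to the pointer. The dial turns 2.2 rad either way from pointing along the press's +x and stays where it is left (0.04 N m).
- pointer (a point): Point at the end of the dial's orange pointer line, 36 mm from the dial's axis; it turns with the dial.
- green (a point): Inner end of the green mark, a small bar on the black plate around the dial, 36 mm from the dial's axis: the release setting. The dial is set to it when the pointer lies here.
- white (a point): Inner end of the white mark, a small bar on the black plate around the dial, 36 mm from the dial's axis: the rest setting.
- tin_blue: A blue square food tin with a steel lid, 56 x 56 mm, 88 mm tall, about 0.2 kg. Origin: its centre; z runs from underside to lid. It lies on its side on the worktop at the start, its lid roughly towards the robot's right (world -y). Absent (None) in some starts.
- tin_yellow: A yellow square food tin with a steel lid, 56 x 56 mm, 88 mm tall, about 0.2 kg. Origin: its centre; z runs from underside to lid. It lies on its side on the worktop at the start, its lid roughly towards the robot's right (world -y). Absent (None) in some starts.
- tin_grey: A grey square food tin with a steel lid, 56 x 56 mm, 88 mm tall, about 0.2 kg. Origin: its centre; z runs from underside to lid. It lies on its side on the worktop at the start, its lid roughly towards the robot's right (world -y). Absent (None) in some starts.
- mug: Blue mug, 76 mm wide, 90 mm tall, bystander; origin at its underside.
- oil: Green glass oil bottle, 60 mm wide, 200 mm tall, bystander; origin at its underside.
- salt: White salt shaker, 38 mm wide, 60 mm tall, bystander; origin at its underside.
- pepper: Wooden pepper mill, 52 mm wide, 135 mm tall, bystander; origin at its underside.
- bowl: Small wooden bowl, 120 mm wide, 45 mm tall, bystander; origin at its underside.
- spoon: Spoon with a wooden handle lying on the worktop, bystander.

How it is judged:
On the way, in this order (a step that is already met when the one before it is completed fails the run):
1. the dial's pointer is on the green mark (horizontal distance between pointer and green below 0.005 m), for 0.2 s.
2. the jaw is slid fully open (value of joint jaw above 0.036 m), for 0.2 s.
3. the red tin stands upright on the board (angle between tin_red's own z axis and vertical below 0.1 rad and z of tin_red in the frame of board between 0.052 and 0.061 m and x of tin_red in the frame of board between -0.105 and 0.105 m and y of tin_red in the frame of board between -0.12 and 0.12 m and contact force between tin_red and the fingers below 0.1 N), for 0.3 s.
4. the empty jaw is slid fully shut (value of joint jaw below 0.004 m), for 0.2 s.
5. the dial's pointer is on the white mark (horizontal distance between pointer and white below 0.005 m), for 0.2 s.
At the end, for the whole second after the job is handed in: Every tin present stands upright (within 0.1 rad) at rest on the board itself, its centre at least 10 mm inside the board's edges; the jaw is shut (under 4 mm open); the pointer is within 5 mm of the white mark's inner end (angle between each of tin_red, tin_blue, tin_yellow, tin_grey's own z axis and vertical below 0.1 rad and z of tin_red in the frame of board between 0.052 and 0.061 m and x of tin_red in the frame of board between -0.105 and 0.105 m and y of tin_red in the frame of board between -0.12 and 0.12 m and linear speed of each of tin_red, tin_blue, tin_yellow, tin_grey below 0.02 m/s and z of tin_blue in the frame of board between 0.052 and 0.061 m and x of tin_blue in the frame of board between -0.105 and 0.105 m and y of tin_blue in the frame of board between -0.12 and 0.12 m and z of tin_yellow in the frame of board between 0.052 and 0.061 m and x of tin_yellow in the frame of board between -0.105 and 0.105 m and y of tin_yellow in the frame of board between -0.12 and 0.12 m and z of tin_grey in the frame of board between 0.052 and 0.061 m and x of tin_grey in the frame of board between -0.105 and 0.105 m and y of tin_grey in the frame of board between -0.12 and 0.12 m and value of joint jaw below 0.004 m and horizontal distance between pointer and white below 0.005 m); the robot touches nothing.
It fails at once if a bystander (mug, oil bottle, salt shaker, pepper mill, bowl or spoon) is pushed more than 30 mm away (distance of any of mug, oil, salt, pepper, bowl, spoon from where it was at the start of the episode above 0.03 m).
Of tin_blue, tin_yellow, tin_grey only 2 to 3 are there at a start; the rules pass over those that are not, and their reading is None.
At some moment in a run one of tin_blue, tin_yellow, tin_grey may be knocked a few centimetres aside while the robot is not near it.
Once in a run the grip may slacken for a moment while it holds something.
It also fails if it takes over 210 s, if anything falls off the work surface, if the arm or the gripper's body presses on something with over 40 N, if the wrist force passes 120 N, or if a joint passes its speed limit or range.

## Working session

There is one attempt and no reset: what is moved stays moved. The work goes in short steps, Python scripts to look and compute and a shell command to move; the robot and the scene stay as the last step left them, time stands still between calls to the robot, and variables do not carry over. Pictures are saved under pics/ and viewed, at most 14 in all, crops included, and the job is handed in when it is done.

```bash
mkdir -p pics; cat > h.py <<'E'
import numpy as np, cv2, pickle
from rig import sense, read_camera, job_done
from scipy.spatial.transform import Rotation as R
def snap(n, tag):
    c=read_camera(n); pickle.dump(c,open(f'{tag}.pkl','wb')); cv2.imwrite(f'pics/{tag}.png',c['frame'][:,:,::-1]); return c
def load(tag): return pickle.load(open(f'{tag}.pkl','rb'))
def px(c,u,v,z=None):
    """world point of pixel by depth, or on plane z"""
    d=np.array([(u-c['cx'])/c['fx'],-(v-c['cy'])/c['fy'],-1.])
    T=np.linalg.inv(c['view'])
    if z is None:
        return T[:3,:3]@(d*c['depth'][int(round(v)),int(round(u))])+T[:3,3]
    w=T[:3,:3]@d; return T[:3,3]+w*(z-T[2,3])/w[2]
def cloud(c):
    v,u=np.mgrid[0:420,0:560]; D=c['depth']
    P=np.stack([(u-c['cx'])/c['fx']*D,-(v-c['cy'])/c['fy']*D,-D],-1)
    T=np.linalg.inv(c['view']); return P@T[:3,:3].T+T[:3,3]
def crop(tag,u0,v0,u1,v1,k,out):
    im=cv2.imread(f'pics/{tag}.png')[v0:v1,u0:u1]; cv2.imwrite(f'pics/{out}.png',cv2.resize(im,None,fx=k,fy=k,interpolation=cv2.INTER_CUBIC))
def go(x,y,z,yaw=None):
    """shift and turn in tool axes to reach world tcp, tool down, tool y axis at yaw deg (mod 180)"""
    s=sense(); r=R.from_quat(s['orientation']); d=r.inv().apply(np.array([x,y,z])-s['tool_pos'])*1000
    out=[d.round(1)]
    if yaw is not None:
        for a in (yaw,yaw+180):
            Y=np.array([np.cos(np.radians(a)),np.sin(np.radians(a)),0]);Z=np.array([0,0,-1.]);X=np.cross(Y,Z)
            out.append((r.inv()*R.from_matrix(np.stack([X,Y,Z],1))).as_rotvec(degrees=True).round(1))
    print('shift',out[0],'rot',*out[1:])
E
python3 - <<'E'
from h import *
snap('scene','s0');snap('side','d0')
c=load('s0');print(c['fx'],c['fy'],c['cx'],c['cy'],{k for k in c})
s=sense();print({k:np.round(v,3) for k,v in s.items()})
a=cv2.imread('pics/s0.png');cv2.imwrite('pics/s0b.png',cv2.resize(a,(800,600)))
print(R.from_quat(s['orientation']).as_matrix().round(3))
E
```

```text
466.1331113573667 466.1331113573667 282.10961995159215 212.69527316259777 {'depth', 'fy', 'cx', 'view', 'fx', 'frame', 'cy'}
{'clock': np.float64(0.1), 'q': array([ 1.125,  0.32 ,  1.566, -0.   ,  1.257, -0.02 ]), 'joint_velocities': array([-0.001, -0.001, -0.002, -0.002,  0.002, -0.001]), 'effort': array([ 2.0000e-03, -4.1333e+01, -2.3251e+01,  7.3000e-02,  4.2000e-02,
       -0.0000e+00]), 'tool_pos': array([0.237, 0.523, 0.232]), 'orientation': array([ 0.211,  0.977, -0.001, -0.   ]), 'ft_force': array([ 0.001, -0.439,  0.793]), 'wrist_torque': array([ 0.035, -0.009,  0.005]), 'grip_force': np.float64(0.0), 'grip_width': np.float64(0.091)}
[[-0.911  0.413 -0.001]
 [ 0.413  0.911 -0.001]
 [ 0.    -0.002 -1.   ]]
```

View pics/s0b.png

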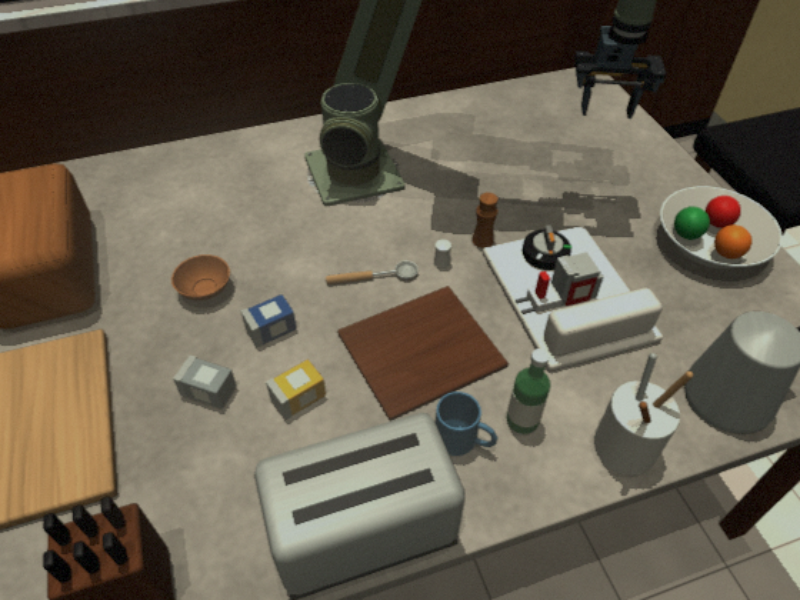

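View pics/d0.png

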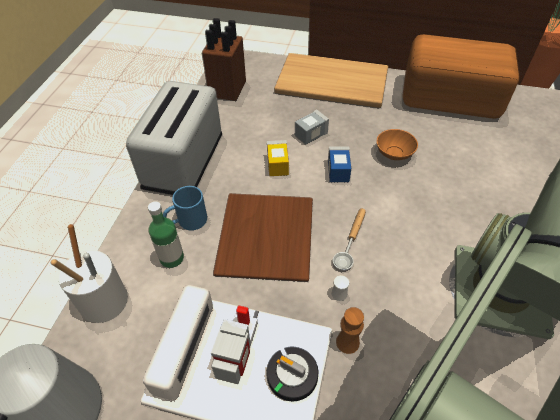

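The scene shows blue (270,318), yellow (297,388) and grey (205,380) tins toppled. The board is at about (420,350) and the press is on the right. The side view shows the dial at (290,372) and the red jaw grip at (243,313).

```bash
python3 - <<'E'
from h import *
crop('d0',145,280,345,420,4,'d0c')
c=load('d0');s=load('s0')
# board: corners in both views
Q=[]
for cam,hsvr in ((c,0),(s,0)):
    P=cloud(cam); ok=(abs(P[...,2]-.012)<.005)
    im=cam['frame'].astype(int); m=ok&(im[...,0]>im[...,2]*1.7)&(im[...,0]<150)&(P[...,0]>.3)
    n,l,st,ce=cv2.connectedComponentsWithStats(m.astype(np.uint8)); i=1+np.argmax(st[1:,4])
    r=cv2.minAreaRect((P[l==i][:,:2]*1000).astype(np.float32)); print('board',r,st[i],P[l==i][:,2].mean())
    # bed top z=20 white
    m=(abs(P[...,2]-.02)<.004)&(im.min(-1)>110)&(P[...,1]>.1)
    n,l,st,ce=cv2.connectedComponentsWithStats(m.astype(np.uint8)); i=1+np.argmax(st[1:,4])
    print('bed',cv2.minAreaRect((P[l==i][:,:2]*1000).astype(np.float32)),st[i])
    hsv=cv2.cvtColor(cam['frame'],cv2.COLOR_RGB2HSV)
    # things above the table between z .025 & .09
    for y0,y1 in((-.45,.13),):
        m=(P[...,2]>.03)&(P[...,2]<.12)&(P[...,1]>-.5)&(P[...,1]<.13)&(P[...,0]>.25)&(P[...,0]<.75)
        n,l,st,ce=cv2.connectedComponentsWithStats(m.astype(np.uint8))
        for i in range(1,n):
            if st[i,4]>100:
                top=P[l==i]; zt=np.percentile(top[:,2],90); t=top[top[:,2]>zt-.006]; print(zt.round(3),ce[i].round(),cv2.minAreaRect((t[:,:2]*1000).astype(np.float32)))
E
```

```text
board ((572.0601806640625, -27.58905029296875), (227.810546875, 261.68243408203125), 9.1696195602417) [ 214  194   99   87 7296] 0.012733203163426491
bed ((535.6503295898438, 312.6054382324219), (249.25640869140625, 337.9772033691406), 88.90509033203125) [ 140  300  192  120 9461]
0.059 [311. 123.] ((535.7006225585938, -435.2632141113281), (91.23222351074219, 62.640682220458984), 54.02012634277344)
0.046 [391. 140.] ((294.6630859375, -407.73272705078125), (119.41092681884766, 86.68167114257812), 89.97734832763672)
0.059 [277. 154.] ((604.0109252929688, -282.5435485839844), (55.976112365722656, 97.19038391113281), 17.730514526367188)
0.059 [339. 160.] ((428.99420166015625, -297.4140625), (56.14915466308594, 94.64715576171875), 13.140571594238281)
0.089 [199. 209.] ((742.4766235351562, -35.68328094482422), (54.212154388427734, 13.353203773498535), 89.45246124267578)
0.06 [341. 284.] ((363.5591735839844, 96.31919860839844), (31.618446350097656, 35.7230224609375), 5.6226983070373535)
board ((575.65380859375, -28.193618774414062), (230.61492919921875, 257.6540832519531), 8.979586601257324
[... 191 characters left out ...]
174.] ((366.9619140625, 96.77374267578125), (31.650753021240234, 32.61369323730469), 27.54958152770996)
0.048 [141. 198.] ((295.4726257324219, -405.5592956542969), (89.24126434326172, 118.05045318603516), 0.9086156487464905)
0.06 [188. 221.] ((430.5980529785156, -295.16070556640625), (60.95531463623047, 88.95878601074219), 13.147408485412598)
0.059 [143. 264.] ((538.3213500976562, -435.3656311035156), (90.53162384033203, 58.339176177978516), 51.18037414550781)
0.06 [207. 269.] ((605.534912109375, -280.5177307128906), (58.29328918457031, 88.03856658935547), 17.7919864654541)
0.09 [317. 282.] ((742.7824096679688, -34.87264633178711), (52.707130432128906, 11.904891967773438), 89.46746826171875)
```

View pics/d0c.png

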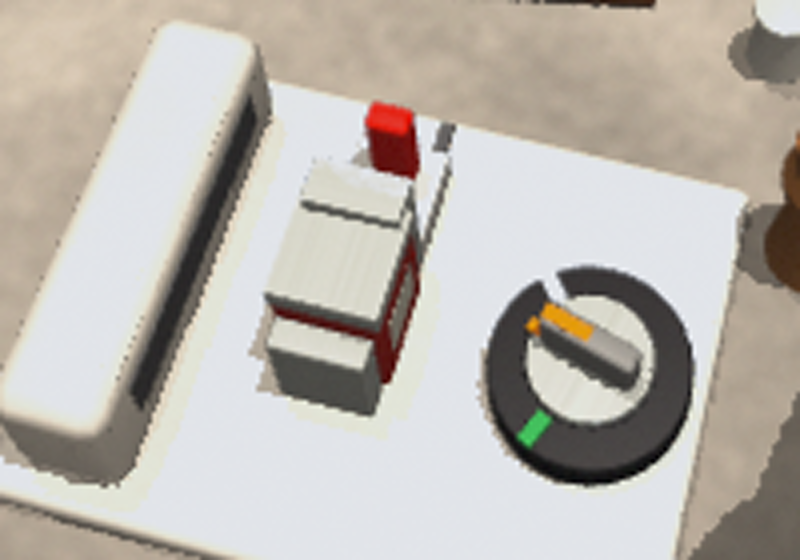

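```bash
python3 - <<'E'
from h import *
c=load('d0');P=cloud(c)
f=lambda u,v:(145+u/4-.375,280+v/4-.375)
for n,u,v in [('ptr',530,325),('orange top',563,322),('white in',563,298),('white out',548,285),('green in',545,414),('green out',525,440),('disc l',527,360),('disc r',655,350),('disc t',585,296),('disc b',590,422),('ring',670,350),('baropp',635,355),('grip',392,110),('gripL',370,105),('gripR',413,113),('lid',330,260),('corner',745,192),('lip',350,190),('fixedtop',330,345)]:
    print(n,(px(c,*f(u,v))*1000).round(1))
m=(abs(P[...,2]-.02)<.004)&(c['frame'].min(-1)>110)&(P[...,1]>.1)
n,l,st,ce=cv2.connectedComponentsWithStats(m.astype(np.uint8)); i=1+np.argmax(st[1:,4])
h=cv2.convexHull((P[l==i][:,:2]*1000).astype(np.float32))[:,0]; print(cv2.approxPolyDP(h,8,True)[:,0])
# right edge (-y side) & near edge fits
q=P[l==i]*1000
def edge(a,b,k,sgn):
    E=[]
    for t in range(a,b,6):
        w=q[abs(q[:,1-k]-t)<3]
        if len(w)>3: E.append((t,sgn*np.percentile(sgn*w[:,k],98)))
    E=np.array(E); p=np.polyfit(E[:,0],E[:,1],1); r=E[:,1]-np.polyval(p,E[:,0]); g=abs(r)<3; p=np.polyfit(E[g,0],E[g,1],1); print(p,np.degrees(np.arctan(p[0])),r.std())
edge(390,690,1,-1); edge(210,400,0,-1)
for nm,lo,hi in(('lid',.1,.115),('jaw',.1155,.122),('housing',.09,.105)):
    mm=(P[...,2]>lo)&(P[...,2]<hi)&(P[...,1]>.2)&(P[...,1]<.45)&(P[...,0]>.4)&(P[...,0]<.72)
    print(nm,mm.sum(),cv2.minAreaRect((P[mm][:,:2]*1000).astype(np.float32)))
E
```

```text
ptr [458.6 306.7  59.1]
orange top [440.6 311.5  84.9]
white in [446.7 285.7  49.7]
white out [455.8 280.3  48.5]
green in [442.4 342.6  44.2]
green out [448.1 359.6  52.3]
disc l [456.2 322.8  55.4]
disc r [396.2 300.5  48. ]
disc t [435.8 283.5  53.1]
disc b [419.5 344.4  53.3]
ring [389.1 298.1  46.2]
baropp [403.7 318.2  81.9]
grip [549.3 230.4 102.7]
gripL [580.1 190.4  21.8]
gripR [555.9 188.2  18.7]
lid [553.8 317.3 110.1]
corner [367.2 194.6  22.8]
lip [554.  282.9 115.5]
fixedtop [546.3 348.4  85.8]
[[706.3402  431.45267]
 [579.7448  436.10617]
 [368.84766 385.91974]
 [366.7522  195.13834]
 [640.2053  188.53952]]
[1.24250978e-01 1.39055320e+02] 7.082756904759012 72.84092689695107
[2.90438196e-02 3.61857960e+02] 1.663620611133785 5.95013926790757
lid 2410 ((604.5844116210938, 312.2197265625), (209.97406005859375, 163.7988739013672), 88.9881362915039)
jaw 289 ((550.6915283203125, 283.265380859375), (25.113182067871094, 50.280521392822266), 89.41754150390625)
housing 3264 ((606.5686645507812, 312.1167297363281), (217.0785675048828, 167.82249450683594), 89.05396270751953)
```

```bash
python3 -c "
from h import *
go(.426,.314,.20,79)"
```

```text
shift [-258.3 -112.6   32.4] rot [ -0.1  -0.  -13.4] [-0.000e+00  1.000e-01  1.666e+02]
```

```bash
R='-258,-113,32'; python3 -m crank '[{"xyz":[-50,-22,6],"rot":[0,0,-3]},{"xyz":[-95,-42,12],"rot":[0,0,-6]},{"xyz":[-140,-61,18],"rot":[0,0,-9]},{"xyz":[-185,-81,24],"rot":[0,0,-12]},{"xyz":[-225,-98,28],"rot":[0,0,-13.4]}]'; python3 -m crank '[{"xyz":[-33,-15,4],"rot":[0,0,0]},{"xyz":[-33,-15,4],"rot":[0,0,0]},{"xyz":[-33,-15,4],"rot":[0,0,0]}]'
python3 - <<'E'
from h import *
snap('wrist','w1'); s=sense(); print(s['tool_pos'],R.from_quat(s['orientation']).as_matrix()[:,1]); crop('w1',0,0,560,420,1.4,'w1b'); go(.426,.314,.2,79)
E
```

```text
clock: 0.6
tool_pos: [0.4027, 0.3395, 0.2043]
orientation: [0.095, 0.995, -0.0, -0.0]
ft_force: [0.5, -0.4, 0.5]
grip_width: 0.0908
grip_force: 0.0
clock: 0.9
tool_pos: [0.4316, 0.3199, 0.2005]
orientation: [0.097, 0.995, -0.0, -0.001]
ft_force: [-1.5, 0.3, 0.7]
grip_width: 0.0913
grip_force: 0.0
[0.43104333 0.32056514 0.2006532 ] [ 1.91189657e-01  9.81553091e-01 -2.09143732e-04]
shift [ 3.7 -7.4  0.7] rot [-0.  -0.1 -0. ] [-1.0e-01  0.0e+00  1.8e+02]
```

View pics/w1b.png

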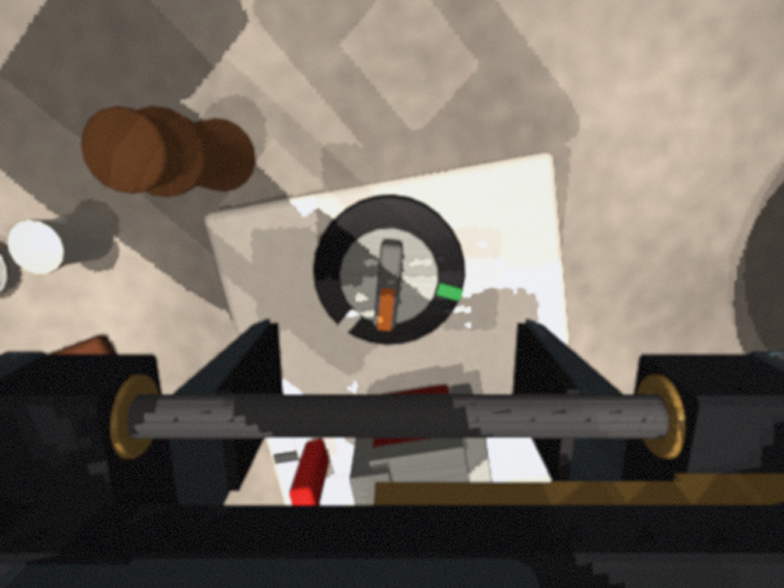

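The wrist view shows the dial at (390,272), the pointer end near (384,330), green near (437,289) and white near (355,316). I'll enlarge it for exact angles.

```bash
python3 - <<'E'
from h import *
crop('w1',220,135,340,250,5,'w1c')
E
```

```text
(no output)
```

View pics/w1c.png

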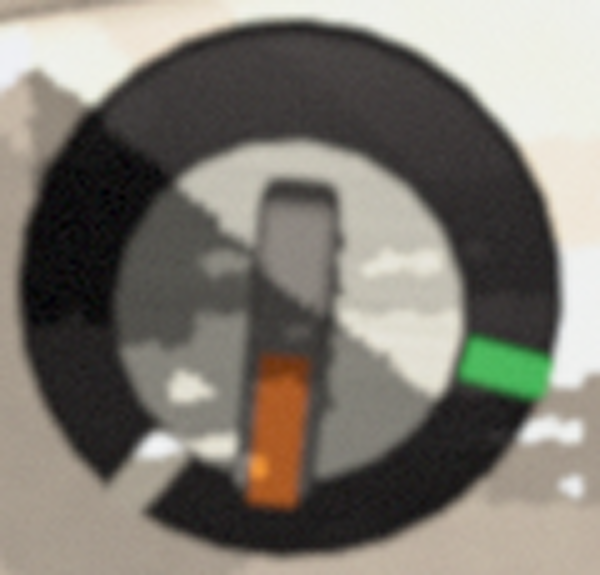

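```bash
python3 - <<'E'
from h import *
c=load('w1');P=cloud(c)
f=lambda u,v:(220+u/5-.4,135+v/5-.4)
print('depths z ring/disc/bar', [ (px(c,*f(u,v))*1000).round(1) for u,v in ((80,200),(500,200),(290,80),(410,250),(200,300),(295,250),(505,365),(270,495))])
g=lambda u,v,z:(px(c,*f(u,v),z)[:2]*1000).round(1)
ring=[g(22,290,.048),g(560,290,.048),g(290,20,.048),g(285,552,.048)];print('ringc',[(ring[0]+ring[1])/2,(ring[2]+ring[3])/2],ring)
d=[g(115,305,.054),g(467,305,.054),g(290,140,.054)];print('disc',d)
ctr=np.array([426,314])
for n,u,v,z in [('ptr',272,507,.055),('barback',303,190,.082),('barfront',278,470,.082),('green in',462,362,.048),('green out',549,384,.048),('white in',167,448,.048),('white out',125,500,.048)]:
    p=g(u,v,z); e=p-ctr; print(n,p,np.hypot(*e).round(1),np.degrees(np.arctan2(e[1],e[0])).round(1))
E
```

```text
depths z ring/disc/bar [array([401.2, 281.4,  44.3]), array([416.1, 357.8,  45.2]), array([387.2, 324. ,  44.4]), array([420.1, 339.6,  55.3]), array([421.9, 300.5,  54.8]), array([411. , 320.7,  81.7]), array([446.7, 353.3,  47.9]), array([451.2, 308.4,  83.9])]
ringc [array([424.75, 316.65]), array([426. , 315.7])] [array([415.1, 267.6]), array([434.4, 365.7]), array([376.5, 326.2]), array([475.5, 305.2])]
disc [array([420. , 284.9]), array([432.4, 348. ]), array([396.6, 322.3])]
ptr [463.5 305.3] 38.5 -13.1
barback [401.5 324. ] 26.5 157.8
barfront [447.7 310.4] 22.0 -9.4
green in [444.5 345.5] 36.5 59.6
green out [451.9 360.8] 53.5 61.0
white in [450.4 287.4] 36.1 -47.5
white out [459.1 277.1] 49.6 -48.1
```

```bash
python3 -c "
from h import *
go(.426,.316,.076,74); print(sense()['q'].round(2))"
```

```text
shift [  3.9  -5.4 124.7] rot [-0.  -0.1  5. ] [ 1.00e-01 -0.00e+00 -1.75e+02]
[ 0.62  0.28  1.7   0.    1.16 -0.76]
```

```bash
python3 -m crank '[{"xyz":[4,-5,40],"rot":[0,0,5]},{"xyz":[4,-5,80],"rot":[0,0,5]},{"xyz":[4,-5,110],"rot":[0,0,5]},{"xyz":[4,-5,125],"rot":[0,0,5]},{"xyz":[4,-5,125],"rot":[0,0,5]}]'; python3 -m crank '[{"xyz":[0,0,0],"rot":[0,0,0]},{"xyz":[0,0,0],"rot":[0,0,0]},{"xyz":[0,0,0],"rot":[0,0,0]},{"xyz":[0,0,0],"rot":[0,0,0]},{"xyz":[0,0,0],"rot":[0,0,0]}]' -1 20; python3 -c "
from h import *
go(.426,.316,.076,74)"
```

```text
clock: 1.45
tool_pos: [0.4241, 0.3164, 0.0739]
orientation: [0.138, 0.99, -0.002, -0.002]
ft_force: [0.1, 0.5, 0.5]
grip_width: 0.091
grip_force: 0.0
clock: 1.95
tool_pos: [0.4268, 0.3164, 0.0765]
orientation: [0.139, 0.99, 0.0, 0.0]
ft_force: [0.3, -0.4, 0.4]
grip_width: 0.0543
grip_force: 0.0
shift [ 0.7 -0.7  0.5] rot [ 0.1  0.  -0. ] [ 1.0e-01 -1.0e-01  1.8e+02]
```

Fingers close slowly, so they need more time.

```bash
for i in 1 2; do python3 -m crank '[{"xyz":[0,0,0],"rot":[0,0,0]},{"xyz":[0,0,0],"rot":[0,0,0]},{"xyz":[0,0,0],"rot":[0,0,0]},{"xyz":[0,0,0],"rot":[0,0,0]},{"xyz":[0,0,0],"rot":[0,0,0]}]'|tail -5; done
python3 -m crank '[{"xyz":[0,0,0],"rot":[0,0,-8]},{"xyz":[0,0,0],"rot":[0,0,-16]},{"xyz":[0,0,0],"rot":[0,0,-24]},{"xyz":[0,0,0],"rot":[0,0,-32]},{"xyz":[0,0,0],"rot":[0,0,-40]}]'
python3 -m crank '[{"xyz":[0,0,0],"rot":[0,0,-8]},{"xyz":[0,0,0],"rot":[0,0,-16]},{"xyz":[0,0,0],"rot":[0,0,-24]},{"xyz":[0,0,0],"rot":[0,0,-32]},{"xyz":[0,0,0],"rot":[0,0,-36]}]'
python3 -m crank '[{"xyz":[0,0,0],"rot":[0,0,0]},{"xyz":[0,0,0],"rot":[0,0,0]},{"xyz":[0,0,0],"rot":[0,0,0]}]'
```

```text
tool_pos: [0.4263, 0.3152, 0.0759]
orientation: [0.139, 0.99, -0.001, -0.0]
ft_force: [0.3, -10.3, 6.4]
grip_width: 0.0138
grip_force: 5.0
tool_pos: [0.4263, 0.3151, 0.0759]
orientation: [0.139, 0.99, -0.001, -0.0]
ft_force: [1.2, -5.3, 2.6]
grip_width: 0.014
grip_force: 20.0
clock: 3.45
tool_pos: [0.4263, 0.3144, 0.0759]
orientation: [-0.211, 0.977, -0.002, -0.001]
ft_force: [1.3, -8.0, 2.9]
grip_width: 0.0139
grip_force: 20.0
clock: 3.95
tool_pos: [0.4268, 0.314, 0.0759]
orientation: [-0.502, 0.865, -0.002, -0.001]
ft_force: [1.9, -9.9, 3.8]
grip_width: 0.0138
grip_force: 20.0
clock: 4.25
tool_pos: [0.4267, 0.314, 0.0759]
orientation: [-0.501, 0.866, -0.002, -0.001]
ft_force: [2.1, -9.5, 3.1]
grip_width: 0.014
grip_force: 20.0
```

```bash
python3 -m crank '[{"xyz":[0,0,0],"rot":[0,0,0]},{"xyz":[0,0,0],"rot":[0,0,0]},{"xyz":[0,0,0],"rot":[0,0,0]},{"xyz":[0,0,0],"rot":[0,0,0]},{"xyz":[0,0,0],"rot":[0,0,0]}]' 1 >/dev/null
python3 -m crank '[{"xyz":[0,0,-40],"rot":[0,0,0]},{"xyz":[0,0,-85],"rot":[0,0,8]},{"xyz":[0,0,-130],"rot":[0,0,16]},{"xyz":[0,0,-130],"rot":[0,0,24]},{"xyz":[0,0,-130],"rot":[0,0,32]}]' 
python3 -m crank '[{"xyz":[0,0,0],"rot":[0,0,8]},{"xyz":[0,0,0],"rot":[0,0,16]},{"xyz":[0,0,0],"rot":[0,0,24]},{"xyz":[0,0,0],"rot":[0,0,32]},{"xyz":[0,0,0],"rot":[0,0,40]}]' 
python3 -m crank '[{"xyz":[0,0,0],"rot":[0,0,8]},{"xyz":[0,0,0],"rot":[0,0,16]},{"xyz":[0,0,0],"rot":[0,0,24]},{"xyz":[0,0,0],"rot":[0,0,32]},{"xyz":[0,0,0],"rot":[0,0,40]}]' 
python3 -m crank '[{"xyz":[0,0,0],"rot":[0,0,0]},{"xyz":[0,0,0],"rot":[0,0,0]}]' 
python3 - <<'E'
from h import *
c=snap('wrist','w2'); go(.549,.23,.2,-1); crop('w2',0,0,560,420,1.4,'w2b');
E
```

```text
clock: 5.25
tool_pos: [0.4272, 0.3169, 0.208]
orientation: [-0.239, 0.971, 0.001, 0.002]
ft_force: [0.0, -0.2, -0.7]
grip_width: 0.0901
grip_force: 0.0
clock: 5.75
tool_pos: [0.4265, 0.3164, 0.2059]
orientation: [0.107, 0.994, 0.0, -0.0]
ft_force: [-0.9, -0.1, 0.6]
grip_width: 0.0915
grip_force: 0.0
clock: 6.25
tool_pos: [0.4264, 0.3164, 0.2059]
orientation: [0.441, 0.898, 0.0, -0.0]
ft_force: [-0.4, 0.2, 0.5]
grip_width: 0.0914
grip_force: 0.0
clock: 6.45
tool_pos: [0.4265, 0.3163, 0.2059]
orientation: [0.437, 0.899, 0.0, -0.0]
ft_force: [-0.2, 0.2, 0.3]
grip_width: 0.0913
grip_force: 0.0
shift [-143.6   43.     5.9] rot [ 0.  -0.  39.1] [   0.     0.  -140.9]
```

View pics/w2b.png

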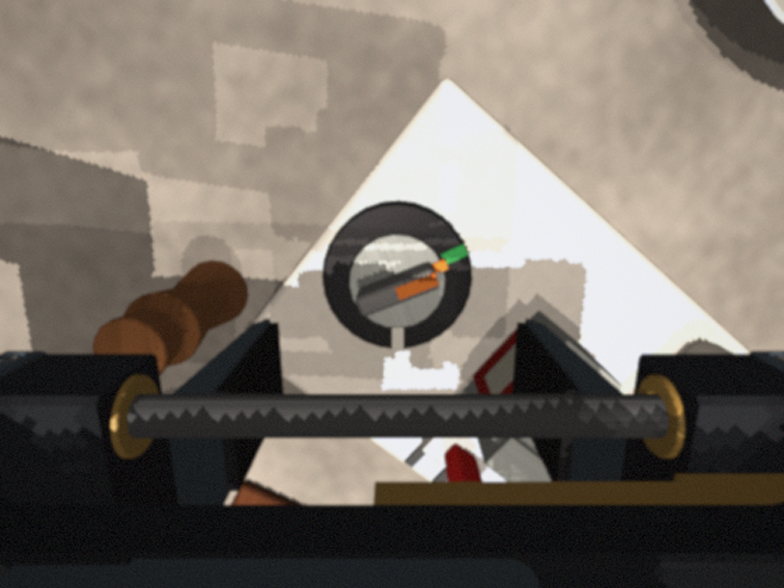

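The orange tip at (441,266) touches the green mark at (455,255), so the dial is on green. Next I'll locate the jaw grip.

```bash
python3 - <<'E'
from h import *
for t in('d0','s0'):
    c=load(t);P=cloud(c);im=c['frame'].astype(int)
    m=(im[...,0]>150)&(im[...,1]<70)&(im[...,2]<70)&(P[...,1]>.15)&(P[...,1]<.3)&(P[...,0]>.45)&(P[...,0]<.65)
    q=P[m]*1000;print(t,m.sum(),q.min(0),q.max(0),np.median(q,0)); w=q[q[:,2]>98];print(cv2.minAreaRect(w[:,:2].astype(np.float32)) if len(w)>3 else 0)
go(.55,.23,.13,-1)
E
```

```text
d0 65 [539.24290817 228.62741144  96.520948  ] [558.95356945 243.05918702 107.25242086] [548.25041917 236.25449752 102.72510443]
((549.0980224609375, 235.8745880126953), (19.822431564331055, 14.093113899230957), 1.352227807044983)
s0 22 [542.33422249 228.63019217 100.45944409] [562.30188993 239.59475441 110.69711877] [550.69484574 233.54116201 104.18451074]
((552.4338989257812, 234.49066162109375), (10.822171211242676, 19.96551513671875), 85.35608673095703)
shift [-144.2   43.8   75.9] rot [ 0.  -0.  39.1] [   0.     0.  -140.9]
```

```bash
python3 -m crank '[{"xyz":[-35,12,0],"rot":[0,0,8]},{"xyz":[-75,25,0],"rot":[0,0,16]},{"xyz":[-110,38,0],"rot":[0,0,24]},{"xyz":[-139.5,47.5,0],"rot":[0,0,32]},{"xyz":[-139.5,47.5,30],"rot":[0,0,39]}]' >/dev/null
python3 -m crank '[{"xyz":[0,0,0],"rot":[0,0,0]},{"xyz":[0,0,0],"rot":[0,0,0]}]' >/dev/null
python3 - <<'E'
from h import *
go(.55,.236,.085,-1);s=sense();print(s['tool_pos'])
E
```

```text
shift [ 0.4  0.8 90.7] rot [-0.1  0.   0.2] [  -0.    -0.2 -179.8]
[0.5493343  0.23561777 0.17567118]
```

```bash
python3 -m crank '[{"xyz":[0,1,40],"rot":[0,0,0]},{"xyz":[0,1,75],"rot":[0,0,0]},{"xyz":[0,1,91],"rot":[0,0,0]},{"xyz":[0,1,91],"rot":[0,0,0]},{"xyz":[0,1,91],"rot":[0,0,0]}]' -1 25|tail -4
for i in 1 2; do python3 -m crank '[{"xyz":[0,0,0],"rot":[0,0,0]},{"xyz":[0,0,0],"rot":[0,0,0]},{"xyz":[0,0,0],"rot":[0,0,0]},{"xyz":[0,0,0],"rot":[0,0,0]},{"xyz":[0,0,0],"rot":[0,0,0]}]' ; done
```

```text
orientation: [0.712, 0.702, 0.001, 0.0]
ft_force: [-0.5, 0.5, 0.6]
grip_width: 0.054
grip_force: 0.0
clock: 8.2
tool_pos: [0.5508, 0.2358, 0.0857]
orientation: [0.713, 0.701, 0.0, -0.0]
ft_force: [-2.4, -0.5, 5.6]
grip_width: 0.0241
grip_force: 25.0
clock: 8.7
tool_pos: [0.5508, 0.2358, 0.0857]
orientation: [0.713, 0.701, 0.0, -0.0]
ft_force: [-1.4, 0.0, 5.5]
grip_width: 0.024
grip_force: 25.0
```

```bash
python3 -m crank '[{"xyz":[-12,0,0],"rot":[0,0,0]},{"xyz":[-24,0,0],"rot":[0,0,0]},{"xyz":[-34,0,0],"rot":[0,0,0]},{"xyz":[-42,0,0],"rot":[0,0,0]},{"xyz":[-44,0,0],"rot":[0,0,0]}]'
python3 -m crank '[{"xyz":[0,0,0],"rot":[0,0,0]},{"xyz":[0,0,0],"rot":[0,0,0]},{"xyz":[0,0,0],"rot":[0,0,0]}]'
```

```text
clock: 9.2
tool_pos: [0.5499, 0.1936, 0.0857]
orientation: [0.714, 0.7, 0.002, -0.002]
ft_force: [-3.5, 12.7, 3.0]
grip_width: 0.0239
grip_force: 25.0
clock: 9.5
tool_pos: [0.55, 0.1937, 0.0857]
orientation: [0.714, 0.701, 0.001, -0.001]
ft_force: [-2.8, 6.4, 5.2]
grip_width: 0.024
grip_force: 25.0
```

```bash
cat >> h.py <<'E'
def log():
    s=sense(); open('log.txt','a').write(repr([list(map(float,s[k])) for k in('q','tool_pos','orientation')])+'\n')
_go=go
def go(*a): log(); _go(*a)
E
python3 -c "
from h import *
log()"
python3 -m crank '[{"xyz":[0,0,0],"rot":[0,0,0]},{"xyz":[0,0,0],"rot":[0,0,0]},{"xyz":[0,0,0],"rot":[0,0,0]},{"xyz":[0,0,-35],"rot":[0,0,0]},{"xyz":[0,0,-80],"rot":[0,0,0]}]' 1 >/dev/null
python3 -m crank '[{"xyz":[10,0,-25],"rot":[0,0,0]},{"xyz":[50,0,-25],"rot":[0,0,0]},{"xyz":[90,0,-25],"rot":[0,0,0]},{"xyz":[118,0,-25],"rot":[0,0,0]},{"xyz":[118,0,-25],"rot":[0,0,0]}]' >/dev/null
python3 -m crank '[{"xyz":[0,0,0],"rot":[0,0,0]},{"xyz":[0,0,0],"rot":[0,0,0]}]'
python3 - <<'E'
from h import *
go(.5515,.3122,.082,-1.1)
c=snap('side','d1');crop('d1',145,280,345,420,4,'d1c')
P=cloud(c)
mm=(P[...,2]>.1)&(P[...,2]<.113)&(P[...,1]>.25)&(P[...,1]<.38)&(P[...,0]>.5)&(P[...,0]<.6)
print(cv2.minAreaRect((P[mm][:,:2]*1000).astype(np.float32)),mm.sum())
E
```

```text
clock: 10.7
tool_pos: [0.5522, 0.3085, 0.1897]
orientation: [0.713, 0.701, -0.001, 0.0]
ft_force: [-0.6, -0.4, -0.3]
grip_width: 0.0911
grip_force: 0.0
shift [  3.8  -0.7 107.7] rot [-0.   0.1  0.1] [-1.000e-01 -0.000e+00 -1.799e+02]
((551.4338989257812, 311.26959228515625), (59.00290298461914, 57.353187561035156), 89.33052825927734) 901
```

View pics/d1c.png

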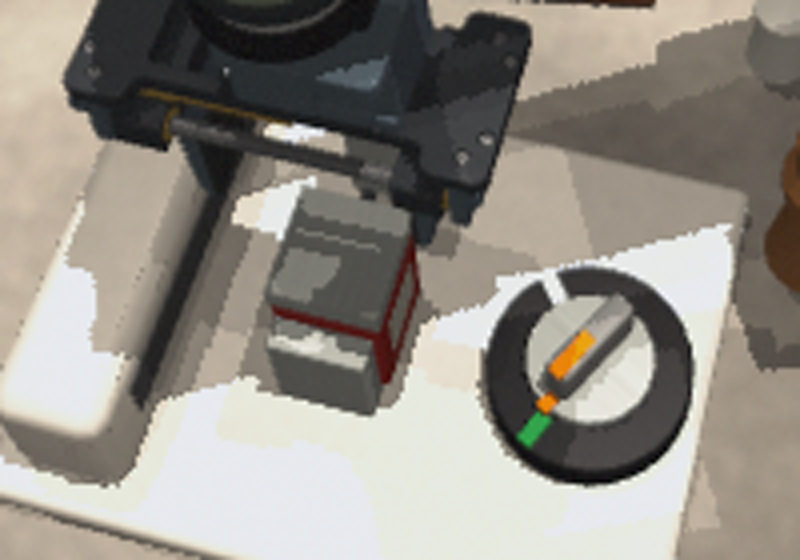

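The lid at (340,260) is clear of the lip and the pointer is still on green. I'll grasp the red tin.

```bash
python3 -m crank '[{"xyz":[3,-1,40],"rot":[0,0,0]},{"xyz":[3,-1,80],"rot":[0,0,0]},{"xyz":[3,-1,108],"rot":[0,0,0]},{"xyz":[3,-1,108],"rot":[0,0,0]},{"xyz":[3,-1,108],"rot":[0,0,0]}]' -1 35|tail -4
python3 -m crank '[{"xyz":[0,0,0],"rot":[0,0,0]},{"xyz":[0,0,0],"rot":[0,0,0]},{"xyz":[0,0,0],"rot":[0,0,0]},{"xyz":[0,0,0],"rot":[0,0,0]},{"xyz":[0,0,0],"rot":[0,0,0]}]'
python3 -c "
from h import *
go(.5,.1,.2,9)"
```

```text
orientation: [0.714, 0.701, 0.0, 0.0]
ft_force: [0.6, 0.2, -2.2]
grip_width: 0.0557
grip_force: 35.0
clock: 11.75
tool_pos: [0.5516, 0.3124, 0.0826]
orientation: [0.713, 0.701, 0.0, 0.0]
ft_force: [0.7, -4.0, -1.1]
grip_width: 0.0556
grip_force: 35.0
shift [-213.2  -47.8 -117.5] rot [  0.1   0.  -10. ] [ 0.0e+00 -1.0e-01  1.7e+02]
```

```bash
python3 -m crank '[{"xyz":[0,0,-20],"rot":[0,0,0]},{"xyz":[0,0,-55],"rot":[0,0,0]},{"xyz":[0,0,-90],"rot":[0,0,0]},{"xyz":[0,0,-120],"rot":[0,0,0]},{"xyz":[0,0,-120],"rot":[0,0,0]}]'
python3 -c "
from h import *
go(.519,-.102,.19,9)"
```

```text
clock: 12.25
tool_pos: [0.5532, 0.3147, 0.207]
orientation: [0.713, 0.701, 0.005, 0.001]
ft_force: [0.6, 0.7, -2.7]
grip_width: 0.056
grip_force: 35.0
shift [-417.3  -27.2   14. ] rot [  0.5  -0.3 -10. ] [ -0.5  -0.8 170. ]
```

```bash
python3 -m crank '[{"xyz":[-40,-3,0],"rot":[0,0,-2]},{"xyz":[-85,-6,0],"rot":[0,0,-4]},{"xyz":[-130,-9,0],"rot":[0,0,-6]},{"xyz":[-175,-12,0],"rot":[0,0,-8]},{"xyz":[-220,-15,0],"rot":[0,0,-10]}]' >/dev/null
python3 -m crank '[{"xyz":[0,0,0],"rot":[0,0,0]},{"xyz":[0,0,0],"rot":[0,0,0]}]' |tail -3
python3 -c "
from h import *
go(.519,-.102,.14,9)"
```

```text
ft_force: [0.7, 1.0, -2.1]
grip_width: 0.0562
grip_force: 35.0
shift [-190.3  -42.4   60.5] rot [-0.1 -0.1 -0.1] [-1.000e-01  2.000e-01  1.799e+02]
```

```bash
python3 -m crank '[{"xyz":[-45,-10,0],"rot":[0,0,0]},{"xyz":[-90,-20,0],"rot":[0,0,0]},{"xyz":[-135,-30,0],"rot":[0,0,0]},{"xyz":[-170,-38,10],"rot":[0,0,0]},{"xyz":[-190,-42,30],"rot":[0,0,0]}]' >/dev/null
python3 -m crank '[{"xyz":[0,0,0],"rot":[0,0,0]},{"xyz":[0,0,20],"rot":[0,0,0]},{"xyz":[0,0,20],"rot":[0,0,0]}]' |tail -3
python3 -c "
from h import *
go(.519,-.102,.0752,9)"
```

```text
ft_force: [-1.0, 0.0, -3.2]
grip_width: 0.0558
grip_force: 35.0
shift [-2.9 -0.6 74.6] rot [-0.3 -0.2  0.1] [   0.3   -0.4 -179.9]
```

```bash
python3 -m crank '[{"xyz":[-2,0,25],"rot":[0,0,0]},{"xyz":[-2,0,50],"rot":[0,0,0]},{"xyz":[-2,0,65],"rot":[0,0,0]},{"xyz":[-2,0,72],"rot":[0,0,0]},{"xyz":[-2,0,74],"rot":[0,0,0]}]' >/dev/null
python3 -m crank '[{"xyz":[0,0,0],"rot":[0,0,0]},{"xyz":[0,0,0.5],"rot":[0,0,0]},{"xyz":[0,0,0.5],"rot":[0,0,0]}]'
python3 -c "
from h import *
go(.519,-.102,.0752,9)"
```

```text
clock: 14.55
tool_pos: [0.5216, -0.1033, 0.0783]
orientation: [0.649, 0.76, 0.0, 0.001]
ft_force: [-0.8, -1.1, -2.6]
grip_width: 0.0562
grip_force: 35.0
shift [ 1.7 -2.3  3.1] rot [0.1 0.  0. ] [-0.0e+00  1.0e-01 -1.8e+02]
```

```bash
python3 -m crank '[{"xyz":[0,0,1.5],"rot":[0,0,0]},{"xyz":[0,0,3],"rot":[0,0,0]},{"xyz":[0,0,3.5],"rot":[0,0,0]},{"xyz":[0,0,3.5],"rot":[0,0,0]}]'
python3 -m crank '[{"xyz":[0,0,0],"rot":[0,0,0]},{"xyz":[0,0,0],"rot":[0,0,0]},{"xyz":[0,0,0],"rot":[0,0,0]},{"xyz":[0,0,0],"rot":[0,0,0]},{"xyz":[0,0,0],"rot":[0,0,0]}]' 1
python3 -m crank '[{"xyz":[0,0,-30],"rot":[0,0,0]},{"xyz":[0,0,-75],"rot":[0,0,0]},{"xyz":[0,0,-120],"rot":[0,0,0]},{"xyz":[0,0,-120],"rot":[0,0,0]},{"xyz":[0,0,-120],"rot":[0,0,0]}]' >/dev/null
python3 - <<'E'
from h import *
log();c=snap('side','d2');crop('d2',0,0,560,420,1.4,'d2b')
P=cloud(c)
for n,a,b,x0,x1,y0,y1 in(('red',.09,.107,.42,.7,-.17,.1),('low',.05,.066,.35,.75,-.5,-.18)):
    mm=(P[...,2]>a)&(P[...,2]<b)&(P[...,1]>y0)&(P[...,1]<y1)&(P[...,0]>x0)&(P[...,0]<x1)
    k,l,st,ce=cv2.connectedComponentsWithStats(mm.astype(np.uint8))
    for i in range(1,k):
        if st[i,4]>80: print(n,ce[i].round(),np.median(P[l==i][:,2]).round(4),cv2.minAreaRect((P[l==i][:,:2]*1000).astype(np.float32)))
E
```

```text
clock: 14.95
tool_pos: [0.5209, -0.1033, 0.0738]
orientation: [0.649, 0.76, -0.0, -0.0]
ft_force: [0.1, -0.3, -2.1]
grip_width: 0.0557
grip_force: 35.0
clock: 15.45
tool_pos: [0.5211, -0.1033, 0.0741]
orientation: [0.649, 0.76, 0.0, 0.0]
ft_force: [1.0, 1.0, 0.3]
grip_width: 0.0904
grip_force: 0.0
red [292. 193.] 0.1007 ((520.1528930664062, -102.62800598144531), (56.7803955078125, 62.98291015625), 8.607124328613281)
low [322. 118.] 0.0567 ((504.81512451171875, -457.3065185546875), (30.35423469543457, 55.347381591796875), 11.102632522583008)
low [340. 158.] 0.0566 ((428.1319274902344, -297.09136962890625), (54.916465759277344, 96.59943389892578), 10.253201484680176)
low [281. 157.] 0.0567 ((588.5055541992188, -264.153564453125), (38.92384338378906, 49.56340789794922), 14.112531661987305)
```

View pics/d2b.png

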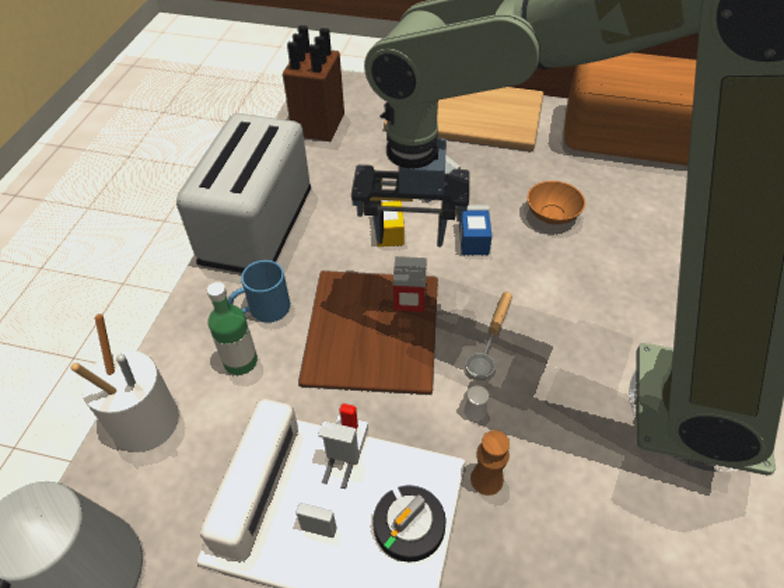

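Red stands on the board at (409,285), with the jaw open and the dial on green. Next I'll close the jaw.

```bash
python3 -c "
from h import *
go(.5500,.194,.195,-1)"
```

```text
shift [288.9  75.7  -1.4] rot [-0. -0. 10.] [ 0.0e+00 -1.0e-01 -1.7e+02]
```

```bash
python3 -m crank '[{"xyz":[45,12,0],"rot":[0,0,2]},{"xyz":[90,24,0],"rot":[0,0,4]},{"xyz":[135,36,0],"rot":[0,0,6]},{"xyz":[180,47,0],"rot":[0,0,8]},{"xyz":[225,59,0],"rot":[0,0,10]}]' >/dev/null
python3 -m crank '[{"xyz":[0,0,0],"rot":[0,0,0]},{"xyz":[0,0,0],"rot":[0,0,0]}]' >/dev/null
python3 -c "
from h import *
go(.5500,.194,.0857,-1)"
```

```text
shift [ 65.5   6.5 106.1] rot [-0.2  0.1  0.2] [-1.000e-01 -4.000e-01 -1.798e+02]
```

```bash
python3 -m crank '[{"xyz":[35,3,0],"rot":[0,0,0]},{"xyz":[65,6,0],"rot":[0,0,0]},{"xyz":[65,6,20],"rot":[0,0,0]},{"xyz":[65,6,60],"rot":[0,0,0]},{"xyz":[65,6,95],"rot":[0,0,0]}]' >/dev/null
python3 -m crank '[{"xyz":[0,0,12],"rot":[0,0,0]},{"xyz":[0,0,12],"rot":[0,0,0]},{"xyz":[0,0,12],"rot":[0,0,0]},{"xyz":[0,0,12],"rot":[0,0,0]},{"xyz":[0,0,12],"rot":[0,0,0]}]' -1 25
python3 -m crank '[{"xyz":[0,0,0],"rot":[0,0,0]},{"xyz":[0,0,0],"rot":[0,0,0]},{"xyz":[0,0,0],"rot":[0,0,0]},{"xyz":[0,0,0],"rot":[0,0,0]}]'
python3 -m crank '[{"xyz":[12,0,0],"rot":[0,0,0]},{"xyz":[24,0,0],"rot":[0,0,0]},{"xyz":[34,0,0],"rot":[0,0,0]},{"xyz":[42,0,0],"rot":[0,0,0]},{"xyz":[43.5,0,0],"rot":[0,0,0]}]'
python3 -m crank '[{"xyz":[0,0,0],"rot":[0,0,0]},{"xyz":[0,0,0],"rot":[0,0,0]},{"xyz":[0,0,0],"rot":[0,0,0]}]'
```

```text
clock: 17.7
tool_pos: [0.5522, 0.1932, 0.0886]
orientation: [0.713, 0.701, 0.001, 0.001]
ft_force: [0.7, 1.0, -0.3]
grip_width: 0.0537
grip_force: 0.0
clock: 18.1
tool_pos: [0.5499, 0.1931, 0.087]
orientation: [0.713, 0.701, -0.001, -0.001]
ft_force: [-4.3, 0.6, 1.7]
grip_width: 0.024
grip_force: 25.0
clock: 18.6
tool_pos: [0.5507, 0.2353, 0.087]
orientation: [0.713, 0.702, -0.002, 0.001]
ft_force: [-3.7, -9.7, 6.1]
grip_width: 0.0235
grip_force: 25.0
clock: 18.9
tool_pos: [0.5508, 0.2352, 0.087]
orientation: [0.713, 0.701, -0.002, 0.0]
ft_force: [-4.1, -4.9, 5.3]
grip_width: 0.0237
grip_force: 25.0
```

```bash
python3 -m crank '[{"xyz":[0,0,0],"rot":[0,0,0]},{"xyz":[0,0,0],"rot":[0,0,0]},{"xyz":[0,0,0],"rot":[0,0,0]},{"xyz":[0,0,-35],"rot":[0,0,0]},{"xyz":[0,0,-80],"rot":[0,0,0]}]' 1 >/dev/null
python3 -m crank '[{"xyz":[0,0,-30],"rot":[0,0,-8]},{"xyz":[0,0,-30],"rot":[0,0,-16]},{"xyz":[0,0,-30],"rot":[0,0,-24]},{"xyz":[0,0,-30],"rot":[0,0,-32]},{"xyz":[0,0,-30],"rot":[0,0,-40]}]' >/dev/null
python3 -m crank '[{"xyz":[0,0,0],"rot":[0,0,-8]},{"xyz":[0,0,0],"rot":[0,0,-16]},{"xyz":[0,0,0],"rot":[0,0,-24]},{"xyz":[0,0,0],"rot":[0,0,-32]},{"xyz":[0,0,0],"rot":[0,0,-40]}]' >/dev/null
python3 -m crank '[{"xyz":[0,0,0],"rot":[0,0,-8]},{"xyz":[0,0,0],"rot":[0,0,-16]},{"xyz":[0,0,0],"rot":[0,0,-24]},{"xyz":[0,0,0],"rot":[0,0,-32]},{"xyz":[0,0,0],"rot":[0,0,-40]}]'
python3 -c "
from h import *
go(.4266,.3145,.19,150)"
```

```text
clock: 20.9
tool_pos: [0.5521, 0.2369, 0.1968]
orientation: [-0.253, 0.967, 0.0, 0.0]
ft_force: [0.4, -0.2, 0.2]
grip_width: 0.0913
grip_force: 0.0
shift [ 71.4 129.2   6.8] rot [ -0.    0.  -30.7] [  0.    0.  149.3]
```

```bash
python3 -m crank '[{"xyz":[20,36,0],"rot":[0,0,-8]},{"xyz":[40,72,0],"rot":[0,0,-16]},{"xyz":[58,105,0],"rot":[0,0,-24]},{"xyz":[71,129,0],"rot":[0,0,-30.7]},{"xyz":[71,129,30],"rot":[0,0,-30.7]}]' >/dev/null
python3 -m crank '[{"xyz":[0,0,0],"rot":[0,0,0]},{"xyz":[0,0,0],"rot":[0,0,0]}]' >/dev/null
python3 -c "
from h import *
go(.4266,.3145,.076,150)"
```

```text
shift [ 0.8  0.4 91. ] rot [ 0.  -0.  -0.3] [-1.000e-01 -0.000e+00  1.797e+02]
```

```bash
python3 -m crank '[{"xyz":[0,0,40],"rot":[0,0,0]},{"xyz":[0,0,75],"rot":[0,0,0]},{"xyz":[0,0,91],"rot":[0,0,0]},{"xyz":[0,0,91],"rot":[0,0,0]},{"xyz":[0,0,91],"rot":[0,0,0]}]' -1 20 >/dev/null
for i in 1 2; do python3 -m crank '[{"xyz":[0,0,0],"rot":[0,0,0]},{"xyz":[0,0,0],"rot":[0,0,0]},{"xyz":[0,0,0],"rot":[0,0,0]},{"xyz":[0,0,0],"rot":[0,0,0]},{"xyz":[0,0,0],"rot":[0,0,0]}]'; done
python3 -m crank '[{"xyz":[0,0,0],"rot":[0,0,8]},{"xyz":[0,0,0],"rot":[0,0,16]},{"xyz":[0,0,0],"rot":[0,0,24]},{"xyz":[0,0,0],"rot":[0,0,32]},{"xyz":[0,0,0],"rot":[0,0,40]}]' >/dev/null
python3 -m crank '[{"xyz":[0,0,0],"rot":[0,0,8]},{"xyz":[0,0,0],"rot":[0,0,16]},{"xyz":[0,0,0],"rot":[0,0,24]},{"xyz":[0,0,0],"rot":[0,0,32]},{"xyz":[0,0,0],"rot":[0,0,40]}]' >/dev/null
python3 -m crank '[{"xyz":[0,0,0],"rot":[0,0,8]},{"xyz":[0,0,0],"rot":[0,0,16]},{"xyz":[0,0,0],"rot":[0,0,24]},{"xyz":[0,0,0],"rot":[0,0,28.5]},{"xyz":[0,0,0],"rot":[0,0,28.5]}]'
python3 -m crank '[{"xyz":[0,0,0],"rot":[0,0,0]},{"xyz":[0,0,0],"rot":[0,0,0]},{"xyz":[0,0,0],"rot":[0,0,0]}]'
```

```text
clock: 22.6
tool_pos: [0.4274, 0.315, 0.0762]
orientation: [-0.498, 0.867, -0.0, 0.0]
ft_force: [2.0, -2.0, 1.0]
grip_width: 0.014
grip_force: 2.5
clock: 23.1
tool_pos: [0.4274, 0.315, 0.0762]
orientation: [-0.498, 0.867, -0.0, 0.0]
ft_force: [-0.7, -1.8, 4.2]
grip_width: 0.0141
grip_force: 20.0
clock: 24.6
tool_pos: [0.4275, 0.3145, 0.0762]
orientation: [0.414, 0.911, -0.0, 0.0]
ft_force: [-0.2, -3.0, 4.8]
grip_width: 0.0141
grip_force: 20.0
clock: 24.9
tool_pos: [0.4275, 0.3145, 0.0762]
orientation: [0.413, 0.911, -0.0, 0.0]
ft_force: [0.5, -3.0, 5.8]
grip_width: 0.0143
grip_force: 20.0
```

```bash
python3 -m crank '[{"xyz":[0,0,0],"rot":[0,0,0]},{"xyz":[0,0,0],"rot":[0,0,0]},{"xyz":[0,0,0],"rot":[0,0,0]},{"xyz":[0,0,0],"rot":[0,0,0]},{"xyz":[0,0,0],"rot":[0,0,0]}]' 1 >/dev/null
python3 -m crank '[{"xyz":[0,0,-40],"rot":[0,0,0]},{"xyz":[0,0,-85],"rot":[0,0,0]},{"xyz":[0,0,-130],"rot":[0,0,0]},{"xyz":[0,0,-130],"rot":[0,0,0]},{"xyz":[0,0,-130],"rot":[0,0,0]}]' 
python3 - <<'E'
from h import *
log();c=snap('wrist','w3');crop('w3',200,115,360,250,5,'w3c')
c=snap('side','d3');P=cloud(c)
im=c['frame'].astype(int)
m=(im[...,0]>150)&(im[...,1]<70)&(im[...,2]<70)&(P[...,1]>.15)&(P[...,1]<.3)&(P[...,0]>.45)&(P[...,0]<.65)
print('grip',np.median(P[m],0))
E
```

```text
clock: 25.9
tool_pos: [0.4275, 0.3152, 0.2069]
orientation: [0.413, 0.911, 0.001, 0.001]
ft_force: [-0.5, -0.2, -0.2]
grip_width: 0.0901
grip_force: 0.0
grip [0.55494877 0.23255366 0.10415443]
```

View pics/w3c.png

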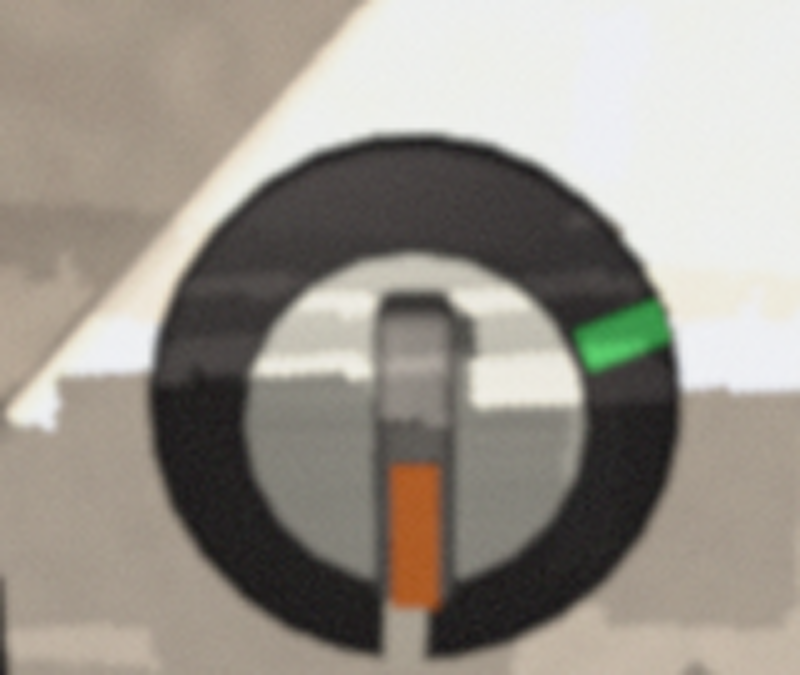

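The orange pointer at (415,600) lines up with the white mark at (407,630), and the jaw is shut. For upending the tins I'll fit the arm's kinematics so I can check the tilts.

```bash
cat > kin.py <<'E'
import numpy as np
from scipy.spatial.transform import Rotation as R
from scipy.optimize import least_squares
L=[eval(l) for l in open('log.txt')]
def fk(q,p):
    h,L1,L2,L3,a,b=p
    r1=R.from_euler('z',q[0]); ry=lambda t:R.from_euler('y',t); rz=lambda t:R.from_euler('z',t)
    e=r1*ry(q[1]); f=e*ry(q[2]); w=f*rz(q[3]*S4)*ry(q[4]); t=w*rz(q[5]*S6)*rz(np.pi)
    x=r1.apply([a,0,h])+e.apply([b,0,L1])+f.apply([0,0,L2])+w.apply([0,0,L3]); return x,t
S4=1;S6=1
def fit():
    o=least_squares(lambda p:np.concatenate([(fk(l[0],p)[0]-l[1]) for l in L])*1000,[.3,.4,.4,.2,0,0],bounds=([0,.1,.1,.05,-.2,-.2],[1,1,1,.5,.2,.2]));return o.x,o.fun
E
python3 - <<'E'
from kin import *
L.append([[1.125,.32,1.566,0,1.257,-.02],[.2375,.5235,.2325],[.211,.977,0,0]])
p,f=fit();print(p,abs(f).max(),len(L)); print(np.array([l[0] for l in L]).round(2))
for l in L[:3]: print((R.from_quat(l[2]).inv()*fk(l[0],p)[1]).magnitude())
E
```

```text
[ 0.31499735  0.57661305  0.41666997  0.5        -0.00484998 -0.00074408] 12.279144340942183 14
[[ 0.32  0.46  1.75  0.    0.93  0.33]
 [ 0.49  0.44  1.49 -0.    1.21  0.51]
 [ 0.5   0.53  1.62 -0.    0.98  0.52]
 [ 0.5   0.43  1.46  0.    1.24  0.51]
 [ 0.15  0.29  1.7   0.    1.16 -0.01]
 [-0.21  0.32  1.79  0.    1.04 -0.37]
 [-0.22  0.4   1.88  0.    0.86 -0.37]
 [-0.22  0.28  1.73  0.    1.14 -0.37]
 [-0.22  0.28  1.73  0.    1.14 -0.37]
 [ 0.21  0.32  1.67 -0.    1.16  0.23]
 [ 0.39  0.38  1.56  0.    1.2  -1.7 ]
 [ 0.61  0.3   1.77 -0.    1.07 -2.  ]
 [ 0.61  0.27  1.71  0.    1.16 -0.11]
 [ 1.12  0.32  1.57  0.    1.26 -0.02]]
1.5707963267948966
1.570796326794897
1.5707963267948968
```

```bash
python3 - <<'E'
from h import *
for t in('s0','d0'):
    P=cloud(load(t))
    m=(P[...,2]>.03)&(P[...,2]<.25)&(P[...,1]>-.14)&(P[...,1]<.17)&(P[...,0]>.3)&(P[...,0]<.95)
    k,l,st,ce=cv2.connectedComponentsWithStats(m.astype(np.uint8))
    for i in range(1,k):
        if st[i,4]>80: q=P[l==i]*1000; print(t,ce[i].round(),np.percentile(q,1,axis=0).round(),np.percentile(q,99,axis=0).round())
go(.45,-.2,.3,13); print(sense()['q'].round(2))
E
```

```text
s0 [310. 174.] [347.  81.  31.] [383. 113.  62.]
s0 [371. 273.] [764.  63.  33.] [813. 115. 203.]
s0 [314. 308.] [ 740. -139.   32.] [948.  10. 184.]
d0 [167. 187.] [ 738. -138.   32.] [946. 121. 201.]
d0 [341. 284.] [348.  79.  30.] [379. 113.  62.]
shift [-402.5 -321.5  -94.6] rot [-0.2  0.  28.2] [  -0.    -0.2 -151.8]
[ 0.61  0.27  1.71  0.    1.16 -0.11]
```

```bash
python3 -m crank '[{"xyz":[-25,-20,-30],"rot":[0,0,5]},{"xyz":[-60,-48,-50],"rot":[0,0,10]},{"xyz":[-95,-76,-60],"rot":[0,0,15]},{"xyz":[-130,-104,-70],"rot":[0,0,20]},{"xyz":[-165,-132,-80],"rot":[0,0,28]}]' >/dev/null
python3 -c "
from h import *
go(.44,-.3,.2,13)"
```

```text
shift [-392.9  -85.7   84.9] rot [-0.2 -0.  -0. ] [ -0.    0.3 180. ]
```

```bash
python3 -m crank '[{"xyz":[-45,-10,0],"rot":[0,0,0]},{"xyz":[-90,-20,0],"rot":[0,0,0]},{"xyz":[-135,-30,0],"rot":[0,0,0]},{"xyz":[-180,-40,0],"rot":[0,0,0]},{"xyz":[-225,-49,0],"rot":[0,0,0]}]' >/dev/null
python3 -m crank '[{"xyz":[-45,-10,20],"rot":[0,0,0]},{"xyz":[-90,-20,40],"rot":[0,0,0]},{"xyz":[-120,-25,60],"rot":[0,0,0]},{"xyz":[-120,-25,60],"rot":[0,8,0]},{"xyz":[-120,-25,60],"rot":[0,16,0]}]' 
python3 -m crank '[{"xyz":[0,0,0],"rot":[0,7,0]},{"xyz":[0,0,0],"rot":[0,14,0]},{"xyz":[0,0,0],"rot":[0,14,0]},{"xyz":[0,0,0],"rot":[0,14,0]}]' 
python3 - <<'E'
from h import *
log();print(sense()['q'].round(3)); c=snap('side','d4');P=cloud(c)
mm=(P[...,2]>.05)&(P[...,2]<.066)&(P[...,1]>-.55)&(P[...,1]<-.18)&(P[...,0]>.35)&(P[...,0]<.75)
k,l,st,ce=cv2.connectedComponentsWithStats(mm.astype(np.uint8))
for i in range(1,k):
    if st[i,4]>80: print(ce[i].round(),cv2.minAreaRect((P[l==i][:,:2]*1000).astype(np.float32)))
E
cat > kin.py <<'E'
import numpy as np
from scipy.spatial.transform import Rotation as R
from scipy.optimize import least_squares
L=[eval(l) for l in open('log.txt')]
ry=lambda t:R.from_euler('y',t); rz=lambda t:R.from_euler('z',t)
def fk(q,p):
    h,L1,L2,L3,a,b=p
    r1=rz(q[0]); e=r1*ry(q[1]); f=e*ry(q[2]); w=f*rz(q[3])*ry(q[4]); t=w*rz(q[5]+np.pi/2)
    return r1.apply([a,0,h])+e.apply([0,0,L1])+f.apply([b,0,L2])+w.apply([0,0,L3]), t
def fit():
    o=least_squares(lambda p:np.concatenate([(fk(l[0],p)[0]-l[1]) for l in L])*1000,[.3,.4,.4,.2,0,0]);return o.x,o.fun
E
python3 - <<'E'
from kin import *
p,f=fit();print(p,abs(f).max()); np.save('p.npy',p)
for l in L: print((R.from_quat(l[2]).inv()*fk(l[0],p)[1]).magnitude(),end=' ')
E
```

```text
clock: 27.5
tool_pos: [0.4425, -0.2485, 0.2243]
orientation: [0.615, 0.775, 0.089, -0.113]
ft_force: [0.4, 0.1, 0.6]
grip_width: 0.0915
grip_force: 0.0
clock: 27.9
tool_pos: [0.443, -0.2488, 0.2242]
orientation: [0.6, 0.756, 0.16, -0.204]
ft_force: [-0.5, 0.6, -0.8]
grip_width: 0.0912
grip_force: 0.0
[-0.717  0.434  1.519  0.296  1.627 -0.996]
[306. 122.] ((541.1707763671875, -430.15423583984375), (80.20842742919922, 59.17641830444336), 52.00068664550781)
[262. 145.] ((652.6939086914062, -300.6663513183594), (56.050682067871094, 93.56037902832031), 17.555490493774414)
[339. 158.] ((428.95758056640625, -297.3021545410156), (56.333213806152344, 96.39633178710938), 12.608000755310059)
[ 1.53677115e-01  5.97289863e-01  4.17773460e-01  3.31186741e-01
 -3.42528678e-04  2.94262294e-02] 11.31985487780761
2.4073729362620597e-16 4.389038287066842e-16 2.586969699647119e-16 6.094723553385685e-16 4.470327338263034e-16 3.365678223151192e-16 2.5085820266795823e-16 1.9757098241295666e-16 2.5507694222251843e-16 6.312797347458501e-16 3.167324236807321e-16 3.087694683803357e-16 2.650262257166438e-16 4.963246052720042e-16 3.385017009338895e-16 2.423651445728339e-16
```

```bash
cat >> kin.py <<'E'
lo=np.array([-3.11,-.84,.21,-1.34,.05,-2.56]);hi=np.array([3.11,2.01,2.61,4.49,2.63,2.56])
def ik(pos,yaw,tilt,q0,p):
    y=np.radians(yaw);Y=np.array([np.cos(y),np.sin(y),0]);Z=np.array([0,0,-1.]);t=R.from_matrix(np.stack([np.cross(Y,Z),Y,Z],1))*R.from_euler('y',tilt,degrees=True)
    def e(q):
        x,r=fk(q,p); return np.r_[(x-pos)*10,(t.inv()*r).as_rotvec()*3]
    o=least_squares(e,np.clip(q0,lo+1e-3,hi-1e-3),bounds=(lo,hi)); return o.x,np.abs(o.fun).max()
E
python3 - <<'E'
from kin import *
p=np.load('p.npy'); q=np.array([-.72,.43,1.52,.3,1.63,-1.])
def run(n,*a):
    global q
    x,e=ik(*a,q,p); print(n,a,x.round(2),round(e,4)); q=x if e<.02 else q
q0=q
for al in (15,30,40):
    q=q0; print('alpha',al)
    run('pickB',[.429,-.297,.035],13,al); run('lift',[.44,-.25,.2],13,al); run('t0',[.5,-.2,.2],13,0)
    run('t-30',[.55,-.1,.22],10,-30); run('above',[.63,-.085,.2],9,al-90); run('B',[.63,-.085,.06],9,al-90)
    run('D',[.61,.04,.2],9,al-90); run('D',[.61,.04,.06],9,al-90);run('C',[.51,.02,.06],9,al-90)
    run('Y',[.653,-.3,.035],17.6,al); run('G',[.538,-.434,.2],-37,0);run('G',[.538,-.434,.035],-37,al)
E
```

```text
alpha 15
pickB ([0.429, -0.297, 0.035], 13, 15) [-0.7   0.54  1.8   0.18  1.02 -1.04] 0.0
lift ([0.44, -0.25, 0.2], 13, 15) [-0.63  0.34  1.65  0.17  1.35 -0.91] 0.0
t0 ([0.5, -0.2, 0.2], 13, 0) [-0.38  0.29  1.7   0.    1.16 -0.61] 0.0
t-30 ([0.55, -0.1, 0.22], 10, -30) [ 0.12  0.29  1.77 -0.58  1.13  0.21] 0.0
above ([0.63, -0.085, 0.2], 9, -75) [ 0.38  0.67  1.75 -1.23  1.51  0.88] 0.0
B ([0.63, -0.085, 0.06], 9, -75) [ 0.38  0.89  1.79 -1.26  1.44  1.11] 0.0
D ([0.61, 0.04, 0.2], 9, -75) [ 0.57  0.72  1.65 -1.1   1.66  0.87] 0.0
D ([0.61, 0.04, 0.06], 9, -75) [ 0.57  0.91  1.68 -1.09  1.55  1.08] 0.0
C ([0.51, 0.02, 0.06], 9, -75) [ 0.63  0.85  1.93 -1.04  1.48  1.25] 0.0
Y ([0.653, -0.3, 0.035], 17.6, 15) [-0.51  0.79  1.27  0.19  1.28 -0.89] 0.0
G ([0.538, -0.434, 0.2], -37, 0) [-0.68  0.52  1.32  0.    1.3  -0.03] 0.0
G ([0.538, -0.434, 0.035], -37, 15) [-0.8   0.68  1.5   0.3   1.02 -0.32] 0.0
alpha 30
pickB ([0.429, -0.297, 0.035], 13, 30) [-0.78  0.66  1.65  0.28  1.29 -1.15] 0.0
lift ([0.44, -0.25, 0.2], 13, 30) [-0.71  0.46  1.55  0.3   1.57 -1.  ] 0.0
t0 ([0.5, -0.2, 0.2
[... 944 characters left out ...]
-0.    1.16 -0.61] 0.0
t-30 ([0.55, -0.1, 0.22], 10, -30) [ 0.12  0.29  1.77 -0.58  1.13  0.21] 0.0
above ([0.63, -0.085, 0.2], 9, -50) [ 0.27  0.5   1.68 -0.92  1.27  0.55] 0.0
B ([0.63, -0.085, 0.06], 9, -50) [ 0.27  0.68  1.79 -1.02  1.11  0.81] 0.0
D ([0.61, 0.04, 0.2], 9, -50) [ 0.47  0.54  1.61 -0.83  1.42  0.63] 0.0
D ([0.61, 0.04, 0.06], 9, -50) [ 0.47  0.71  1.72 -0.88  1.23  0.85] 0.0
C ([0.51, 0.02, 0.06], 9, -50) [ 0.52  0.61  1.96 -0.89  1.16  1.  ] 0.0
Y ([0.653, -0.3, 0.035], 17.6, 40) [-0.61  1.    0.97  0.41  1.75 -0.97] 0.0
G ([0.538, -0.434, 0.2], -37, 0) [-0.68  0.52  1.32  0.    1.3  -0.03] 0.0
G ([0.538, -0.434, 0.035], -37, 40) [-0.97  0.79  1.46  0.7   1.24 -0.68] 0.0
```

```bash
cat >> h.py <<'E'
def gt(x,y,z,yaw,tilt):
    log(); s=sense(); r=R.from_quat(s['orientation']); a=np.radians(yaw)
    Y=np.array([np.cos(a),np.sin(a),0]);Z=np.array([0,0,-1.])
    t=R.from_matrix(np.stack([np.cross(Y,Z),Y,Z],1))*R.from_euler('y',tilt,degrees=True)
    print('at',s['tool_pos'].round(4),'shift',(r.inv().apply(np.array([x,y,z])-s['tool_pos'])*1000).round(1),'rot',(r.inv()*t).as_rotvec(degrees=True).round(1),'g',s['grip_width'].round(4),s['grip_force'])
E
python3 -c "
from h import *
gt(.429,-.297,.09,12.8,30);gt(.429,-.297,.032,12.8,30)"
```

```text
Traceback (most recent call last):
  File "h.py", line 37, in gt
    print('at',s['tool_pos'].round(4),'shift',(r.inv().apply(np.array([x,y,z])-s['tool_pos'])*1000).round(1),'rot',(r.inv()*t).as_rotvec(degrees=True).round(1),'g',s['grip_width'].round(4),s['grip_force'])
                                                                                                                                                                    ^^^^^^^^^^^^^^^^^^^^^
AttributeError: 'float' object has no attribute 'round'
```

```bash
sed -i "s/s\['grip_width'\].round(4)/round(s['grip_width'],4)/" h.py
python3 -c "
from h import *
gt(.429,-.297,.1,12.8,30);gt(.429,-.297,.032,12.8,30)"
```

```text
at [ 0.443  -0.2483  0.2252] shift [-100.9  -24.7   86.4] rot [-0.3 -0.   0.3] g 0.0912 0.0
at [ 0.443  -0.2483  0.2252] shift [-134.9  -24.6  145.3] rot [-0.3 -0.   0.3] g 0.0912 0.0
```

```bash
python3 -m crank '[{"xyz":[-35,-8,28],"rot":[0,0,0]},{"xyz":[-70,-17,57],"rot":[0,0,0]},{"xyz":[-101,-25,86],"rot":[0,0,0]},{"xyz":[-115,-25,110],"rot":[0,0,0]},{"xyz":[-115,-25,110],"rot":[0,0,0]}]' >/dev/null
python3 -c "
from h import *
gt(.429,-.297,.032,12.8,30)"
```

```text
at [ 0.4277 -0.2958  0.0711] shift [-21.    1.2  33. ] rot [-0.4 -0.2  0.3] g 0.0915 0.0
```

```bash
python3 -m crank '[{"xyz":[-11,1,17],"rot":[0,0,0]},{"xyz":[-21,1,33],"rot":[0,0,0]},{"xyz":[-21,1,33],"rot":[0,0,0]}]' |tail -3
python3 -m crank '[{"xyz":[0,0,0],"rot":[0,0,0]},{"xyz":[0,0,0],"rot":[0,0,0]},{"xyz":[0,0,0],"rot":[0,0,0]},{"xyz":[0,0,0],"rot":[0,0,0]},{"xyz":[0,0,0],"rot":[0,0,0]}]' -1 40 >/dev/null
python3 -m crank '[{"xyz":[0,0,0],"rot":[0,0,0]},{"xyz":[0,0,0],"rot":[0,0,0]},{"xyz":[0,0,0],"rot":[0,0,0]}]'
python3 -c "
from h import *
gt(.44,-.25,.22,10,30)"
```

```text
ft_force: [0.3, 0.5, 0.7]
grip_width: 0.0915
grip_force: 0.0
clock: 29.55
tool_pos: [0.4306, -0.2996, 0.0346]
orientation: [0.6, 0.757, 0.161, -0.203]
ft_force: [-2.2, -1.0, 5.7]
grip_width: 0.0559
grip_force: 40.0
at [ 0.4306 -0.2996  0.0346] shift [ 132.7   20.5 -137.5] rot [-1.6  0.   2.8] g 0.0559 40.00126540660858
```

```bash
python3 -m crank '[{"xyz":[26,4,-27],"rot":[0,0,0]},{"xyz":[55,8,-57],"rot":[0,0,0]},{"xyz":[85,12,-88],"rot":[0,0,0]},{"xyz":[112,17,-116],"rot":[0,0,0]},{"xyz":[133,20,-138],"rot":[0,0,0]}]' >/dev/null
python3 -m crank '[{"xyz":[0,0,0],"rot":[0,-8,0]},{"xyz":[0,0,0],"rot":[0,-16,0]},{"xyz":[0,0,0],"rot":[0,-24,0]},{"xyz":[0,0,0],"rot":[0,-32,0]},{"xyz":[0,0,0],"rot":[0,-32,0]}]' >/dev/null
python3 -c "
from h import *
gt(.6,-.1,.23,10,-60)"
```

```text
at [ 0.438  -0.2467  0.2199] shift [104.7 191.6 -13.8] rot [  1.8 -58.1   3.1] g 0.0558 40.00017464160919
```

```bash
python3 -m crank '[{"xyz":[20,38,-4],"rot":[0,-7,0]},{"xyz":[40,76,-8],"rot":[0,-14,0]},{"xyz":[60,114,-12],"rot":[0,-21,0]},{"xyz":[80,150,-14],"rot":[0,-28,0]},{"xyz":[95,175,-14],"rot":[0,-35,0]}]' >/dev/null
python3 -c "
from h import *
gt(.6276,-.085,.22,9,-60)"
```

```text
at [ 0.5904 -0.1154  0.2304] shift [23.1 43.1 -4.5] rot [  3.2 -22.8   2.7] g 0.0557 39.99660909175873
```

```bash
python3 -m crank '[{"xyz":[8,15,0],"rot":[1,-7,1]},{"xyz":[16,30,0],"rot":[2,-14,2]},{"xyz":[23,43,-4],"rot":[3,-21,3]},{"xyz":[23,43,-4],"rot":[3,-23,3]},{"xyz":[23,43,-4],"rot":[3,-23,3]}]' 
python3 - <<'E'
from h import *
gt(.6276,-.085,.06,9,-60); print(sense()['q'].round(2))
c=snap('scene','s5');crop('s5',150,100,430,310,2.8,'s5c')
E
```

```text
clock: 31.55
tool_pos: [0.6248, -0.0868, 0.2169]
orientation: [0.563, 0.659, -0.325, 0.379]
ft_force: [-0.4, 0.5, -2.9]
grip_width: 0.0555
grip_force: 40.0
at [ 0.6248 -0.0868  0.2169] shift [136.5   3.4  77.5] rot [-0.1 -0.1  0.1] g 0.0555 40.000171065330505
[ 0.29  0.53  1.71 -1.07  1.35  0.64]
```

View pics/s5c.png

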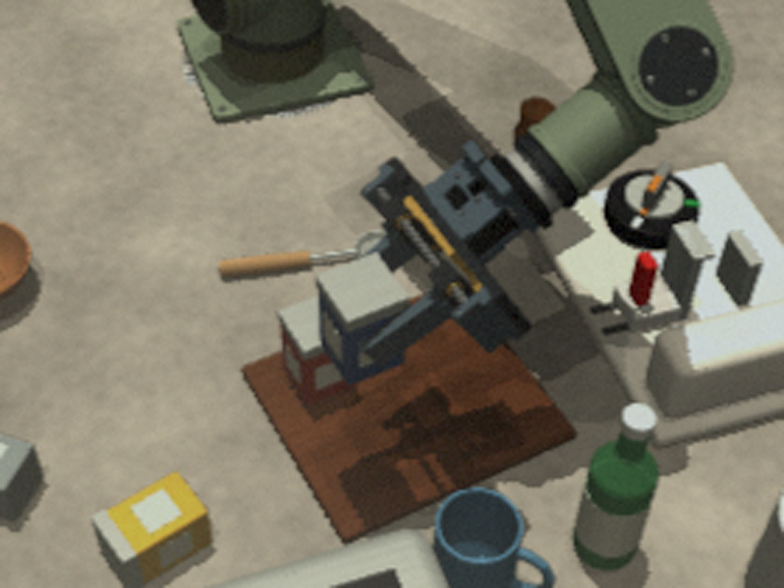

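Blue is held upright over its slot at (360,320), lid up. I'll lower it.

```bash
python3 -m crank '[{"xyz":[35,3,20],"rot":[0,0,0]},{"xyz":[74,3,42],"rot":[0,0,0]},{"xyz":[104,3,60],"rot":[0,0,0]},{"xyz":[121,3,69],"rot":[0,0,0]},{"xyz":[125,3,71],"rot":[0,0,0]}]'  >/dev/null
python3 -m crank '[{"xyz":[3,0,2],"rot":[0,0,0]},{"xyz":[4.5,0,2.5],"rot":[0,0,0]},{"xyz":[4.5,0,2.5],"rot":[0,0,0]}]' 
python3 -c "
from h import *
gt(.6276,-.085,.06,9,-60)"
```

```text
clock: 32.4
tool_pos: [0.6292, -0.0855, 0.0727]
orientation: [0.564, 0.657, -0.322, 0.382]
ft_force: [-0.7, 0.3, -2.5]
grip_width: 0.0557
grip_force: 40.0
at [ 0.6292 -0.0855  0.0727] shift [11.3 -1.6  5.7] rot [ 0.2 -0.  -0.4] g 0.0557 39.99992609024048
```

```bash
python3 -m crank '[{"xyz":[2,0,1],"rot":[0,0,0]},{"xyz":[4,0,2],"rot":[0,0,0]},{"xyz":[6,0,3.5],"rot":[0,0,0]},{"xyz":[6,0,3.5],"rot":[0,0,0]}]' | sed -n '2p;4p'
python3 -m crank '[{"xyz":[1,0,0.5],"rot":[0,0,0]},{"xyz":[2,0,1],"rot":[0,0,0]},{"xyz":[3,0,1.5],"rot":[0,0,0]},{"xyz":[3,0,1.5],"rot":[0,0,0]}]' | sed -n '2p;4p'
python3 -m crank '[{"xyz":[1,0,0.5],"rot":[0,0,0]},{"xyz":[2,0,1],"rot":[0,0,0]},{"xyz":[2,0,1],"rot":[0,0,0]}]' | sed -n '2p;4p'
```

```text
tool_pos: [0.6286, -0.0853, 0.064]
ft_force: [0.4, 0.3, -2.2]
tool_pos: [0.6287, -0.0852, 0.0607]
ft_force: [0.3, 0.2, -3.0]
tool_pos: [0.6288, -0.085, 0.0592]
ft_force: [-0.1, 0.9, -1.2]
```

```bash
python3 -m crank '[{"xyz":[1,0,0.5],"rot":[0,0,0]},{"xyz":[1.5,0,1],"rot":[0,0,0]},{"xyz":[1.5,0,1],"rot":[0,0,0]}]' | sed -n '2p;4p'
python3 -m crank '[{"xyz":[1,0,0.5],"rot":[0,0,0]},{"xyz":[1.5,0,1],"rot":[0,0,0]},{"xyz":[1.5,0,1],"rot":[0,0,0]}]' | sed -n '2p;4p'
```

```text
tool_pos: [0.6288, -0.085, 0.0592]
ft_force: [-2.4, 5.0, 8.0]
tool_pos: [0.6287, -0.0849, 0.0591]
ft_force: [-5.0, 9.0, 16.3]
```

```bash
python3 -m crank '[{"xyz":[-2,0,-1],"rot":[0,0,0]},{"xyz":[-2,0,-1],"rot":[0,0,0]},{"xyz":[-2,0,-1],"rot":[0,0,0]},{"xyz":[-2,0,-1],"rot":[0,0,0]},{"xyz":[-2,0,-1],"rot":[0,0,0]}]' 1 | tail -3
python3 -m crank '[{"xyz":[-2,0,-25],"rot":[0,0,0]},{"xyz":[-12,0,-65],"rot":[0,0,0]},{"xyz":[-45,0,-100],"rot":[0,0,0]},{"xyz":[-85,0,-120],"rot":[0,0,0]},{"xyz":[-125,0,-120],"rot":[0,0,0]}]'  >/dev/null
python3 - <<'E'
from h import *
gt(.6,-.15,.25,15,0);c=snap('scene','s6');crop('s6',100,100,450,350,2.2,'s6c')
P=cloud(c)
for n,a,b,x0,x1,y0,y1 in(('up',.092,.107,.42,.72,-.17,.1),('low',.05,.066,.35,.75,-.5,-.18)):
    mm=(P[...,2]>a)&(P[...,2]<b)&(P[...,1]>y0)&(P[...,1]<y1)&(P[...,0]>x0)&(P[...,0]<x1)
    k,l,st,ce=cv2.connectedComponentsWithStats(mm.astype(np.uint8))
    for i in range(1,k):
        if st[i,4]>80: print(n,ce[i].round(),np.median(P[l==i][:,2]).round(4),cv2.minAreaRect((P[l==i][:,:2]*1000).astype(np.float32)))
E
```

```text
ft_force: [0.1, 0.1, -2.0]
grip_width: 0.0908
grip_force: 0.0
at [ 0.6224 -0.0427  0.228 ] shift [-70.5 -39.1  77.5] rot [-2.7 59.9 -5.5] g 0.0916 0.0
up [263. 215.] 0.1012 ((520.5692749023438, -100.81275939941406), (64.53838348388672, 59.184356689453125), 9.225482940673828)
up [280. 245.] 0.1013 ((630.972900390625, -89.88565826416016), (59.672882080078125, 57.890464782714844), 8.667304039001465)
low [142. 262.] 0.0572 ((538.33203125, -435.7554626464844), (90.14722442626953, 58.04608154296875), 51.37251663208008)
low [204. 284.] 0.057 ((654.1251831054688, -299.25103759765625), (59.78937530517578, 87.58726501464844), 18.179597854614258)
```

View pics/s6c.png

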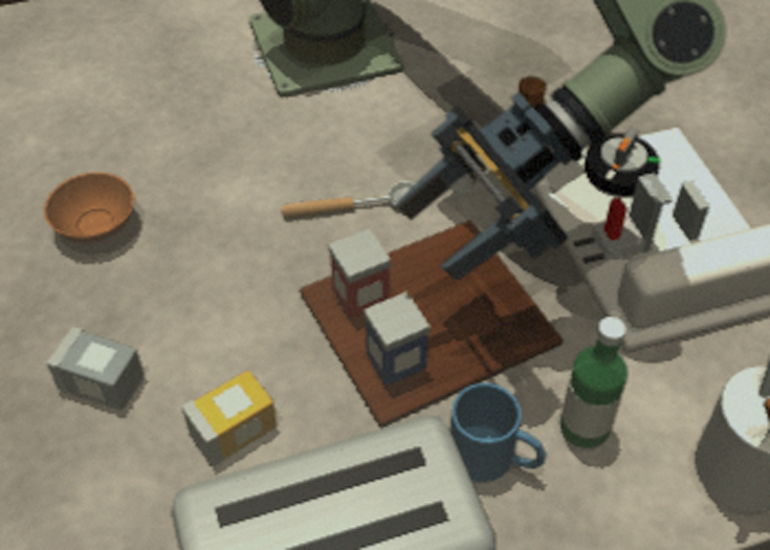

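Red and blue stand on the board at (360,270) and (397,340), with yellow at (230,415) and grey at (95,368). Before picking up yellow I'll check its clearance to the toaster.

```bash
python3 - <<'E'
from h import *
for t in('s6','d4'):
    P=cloud(load(t)).reshape(-1,3)*1000
    for y in range(-480,-90,30):
        m=(abs(P[:,1]-y)<15)&(P[:,2]>70)&(P[:,2]<200)&(P[:,0]>660)&(P[:,0]<1000)
        if m.sum()>5: print(t,y,np.percentile(P[m,0],2).round(),end=' | ')
    print()
E
```

```text
s6 -390 822.0 | s6 -360 813.0 | s6 -330 810.0 | s6 -300 811.0 | s6 -270 811.0 | s6 -240 811.0 | s6 -210 811.0 | s6 -180 811.0 | s6 -150 812.0 | s6 -120 807.0 | 
d4 -360 798.0 | d4 -330 798.0 | d4 -300 798.0 | d4 -270 798.0 | d4 -240 798.0 | d4 -210 798.0 | d4 -180 798.0 | d4 -150 798.0 | d4 -120 799.0 |
```

```bash
python3 -c "
from h import *
gt(.64,-.22,.27,17,30)"
```

```text
at [ 0.6234 -0.0465  0.2346] shift [-117.3  -10.2  133.4] rot [-1.4 90.1 -8.9] g 0.0909 0.0
```

```bash
python3 -m crank '[{"xyz":[-14,-1,10],"rot":[0,8,-1]},{"xyz":[-28,-2,24],"rot":[0,16,-2]},{"xyz":[-42,-4,40],"rot":[0,24,-2]},{"xyz":[-56,-5,56],"rot":[0,32,-3]},{"xyz":[-70,-6,72],"rot":[0,40,-4]}]' >/dev/null
python3 -c "
from h import *
gt(.65,-.25,.25,17.8,30)"
```

```text
at [ 0.6306 -0.1422  0.2513] shift [-102.7   -3.6   38.1] rot [-1.7 49.5 -6.1] g 0.091 0.0
```

```bash
python3 -m crank '[{"xyz":[-20,0,8],"rot":[0,8,-1]},{"xyz":[-40,-1,16],"rot":[0,16,-2]},{"xyz":[-60,-2,24],"rot":[-1,24,-3]},{"xyz":[-80,-3,30],"rot":[-1,32,-4]},{"xyz":[-100,-3,37],"rot":[-2,40,-5]}]' >/dev/null
python3 -m crank '[{"xyz":[0,0,0],"rot":[0,7,-1]},{"xyz":[0,0,0],"rot":[0,9,-1]},{"xyz":[0,0,0],"rot":[0,9,-1]}]' >/dev/null
python3 -c "
from h import *
gt(.6535,-.300,.08,17.8,30);gt(.6535,-.300,.034,17.8,30)"
```

```text
at [ 0.6497 -0.2475  0.2473] shift [-126.5  -12.2  120.8] rot [ 0.   0.7 -0.1] g 0.091 0.0
at [ 0.6497 -0.2475  0.2473] shift [-149.   -12.2  160.9] rot [ 0.   0.7 -0.1] g 0.091 0.0
```

```bash
python3 -m crank '[{"xyz":[-35,-4,34],"rot":[0,0,0]},{"xyz":[-70,-8,68],"rot":[0,0,0]},{"xyz":[-105,-12,102],"rot":[0,0,0]},{"xyz":[-126,-12,121],"rot":[0,0,0]},{"xyz":[-137,-12,141],"rot":[0,0,0]}]' >/dev/null
python3 -m crank '[{"xyz":[-6,0,10],"rot":[0,0,0]},{"xyz":[-11,0,19],"rot":[0,0,0]},{"xyz":[-11,0,19],"rot":[0,0,0]},{"xyz":[-11,0,19],"rot":[0,0,0]}]' | sed -n '2p;4p'
python3 -c "
from h import *
gt(.6535,-.300,.033,17.8,30)"
```

```text
tool_pos: [0.6553, -0.2984, 0.0392]
ft_force: [0.1, -0.4, -1.0]
at [ 0.6553 -0.2984  0.0392] shift [-3.8 -2.2  5. ] rot [0.2 0.9 0.1] g 0.0911 0.0
```

```bash
python3 -m crank '[{"xyz":[-4,-2,5],"rot":[0,0,0]},{"xyz":[-4,-2,5],"rot":[0,0,0]},{"xyz":[-4,-2,5],"rot":[0,0,0]},{"xyz":[-4,-2,5],"rot":[0,0,0]},{"xyz":[-4,-2,5],"rot":[0,0,0]}]' -1 40 >/dev/null
python3 -m crank '[{"xyz":[0,0,0],"rot":[0,0,0]},{"xyz":[0,0,0],"rot":[0,0,0]},{"xyz":[0,0,0],"rot":[0,0,0]},{"xyz":[0,0,0],"rot":[0,0,0]}]'
python3 -c "
from h import *
gt(.63,-.22,.25,12,30)"
```

```text
clock: 38.25
tool_pos: [0.6532, -0.3005, 0.0316]
orientation: [0.57, 0.782, 0.15, -0.203]
ft_force: [0.5, -0.8, 2.1]
grip_width: 0.0556
grip_force: 40.0
at [ 0.6532 -0.3005  0.0316] shift [ 179.6    3.1 -149.8] rot [-2.7  0.8  5.1] g 0.0556 39.98904347419739
```

```bash
python3 -m crank '[{"xyz":[25,0,-35],"rot":[0,0,0]},{"xyz":[55,1,-68],"rot":[0,0,1]},{"xyz":[90,2,-95],"rot":[-1,0,2]},{"xyz":[125,2,-118],"rot":[-1,0,3]},{"xyz":[155,3,-135],"rot":[-2,0,4]}]' >/dev/null
python3 -m crank '[{"xyz":[25,0,-15],"rot":[0,-8,0]},{"xyz":[25,0,-15],"rot":[0,-16,0]},{"xyz":[25,0,-15],"rot":[0,-24,0]},{"xyz":[25,0,-15],"rot":[0,-32,0]},{"xyz":[25,0,-15],"rot":[0,-36,0]}]' >/dev/null
python3 -c "
from h import *
gt(.61,.028,.24,9,-60)"
```

```text
at [ 0.6301 -0.2174  0.2505] shift [242.9  37.6 -19. ] rot [  2.5 -53.    3.9] g 0.0558 39.985456466674805
```

```bash
python3 -m crank '[{"xyz":[40,6,-3],"rot":[0,-8,0]},{"xyz":[80,12,-6],"rot":[1,-16,1]},{"xyz":[120,18,-9],"rot":[1,-24,1]},{"xyz":[160,25,-12],"rot":[2,-32,2]},{"xyz":[200,31,-15],"rot":[2,-40,3]}]' >/dev/null
python3 -c "
from h import *
gt(.61,.028,.22,9,-60)"
```

```text
at [ 0.6144 -0.0151  0.2417] shift [ 45.3   3.2 -16.9] rot [  0.5 -12.9   0.8] g 0.0557 39.983861446380615
```

```bash
python3 -m crank '[{"xyz":[20,1,-8],"rot":[0,-7,0]},{"xyz":[45,3,-17],"rot":[0.5,-13,1]},{"xyz":[45,3,-17],"rot":[0.5,-13,1]},{"xyz":[45,3,-17],"rot":[0.5,-13,1]}]' >/dev/null
python3 -c "
from h import *
gt(.61,.028,.066,9,-60)"
```

```text
at [0.61   0.0267 0.2185] shift [132.4   0.7  75.6] rot [-0.2 -0.2  0.1] g 0.0561 39.98678505420685
```

```bash
python3 -m crank '[{"xyz":[35,0,20],"rot":[0,0,0]},{"xyz":[74,0,42],"rot":[0,0,0]},{"xyz":[104,0,60],"rot":[0,0,0]},{"xyz":[122,0,70],"rot":[0,0,0]},{"xyz":[129,0,74],"rot":[0,0,0]}]'  >/dev/null
python3 -m crank '[{"xyz":[0,0,0],"rot":[0,0,0]},{"xyz":[3,0,1.5],"rot":[0,0,0]},{"xyz":[3,0,1.5],"rot":[0,0,0]},{"xyz":[3,0,1.5],"rot":[0,0,0]}]' | sed -n '2p;4p'
python3 -m crank '[{"xyz":[1,0,0.5],"rot":[0,0,0]},{"xyz":[2.5,0,1.5],"rot":[0,0,0]},{"xyz":[2.5,0,1.5],"rot":[0,0,0]}]' | sed -n '2p;4p'
python3 -m crank '[{"xyz":[1,0,0.5],"rot":[0,0,0]},{"xyz":[1.5,0,1],"rot":[0,0,0]},{"xyz":[1.5,0,1],"rot":[0,0,0]}]' | sed -n '2p;4p'
```

```text
tool_pos: [0.6106, 0.0269, 0.0693]
ft_force: [-0.0, -0.3, -3.5]
tool_pos: [0.61, 0.0268, 0.0651]
ft_force: [-0.1, 0.6, -2.7]
tool_pos: [0.6101, 0.0266, 0.0632]
ft_force: [0.6, -0.5, -2.1]
```

```bash
python3 -m crank '[{"xyz":[1,0,0.5],"rot":[0,0,0]},{"xyz":[2.5,0,1.5],"rot":[0,0,0]},{"xyz":[2.5,0,1.5],"rot":[0,0,0]}]' | sed -n '2p;4p'
python3 -m crank '[{"xyz":[1,0,0.5],"rot":[0,0,0]},{"xyz":[1.5,0,1],"rot":[0,0,0]},{"xyz":[1.5,0,1],"rot":[0,0,0]}]' | sed -n '2p;4p'
```

```text
tool_pos: [0.6101, 0.0266, 0.0602]
ft_force: [-0.0, -0.2, -1.8]
tool_pos: [0.6101, 0.0265, 0.0586]
ft_force: [0.5, 0.5, -3.0]
```

```bash
for i in 1 2; do python3 -m crank '[{"xyz":[0.5,0,0.3],"rot":[0,0,0]},{"xyz":[1.3,0,0.7],"rot":[0,0,0]},{"xyz":[1.3,0,0.7],"rot":[0,0,0]}]' | sed -n '2p;4p'; done
```

```text
tool_pos: [0.6101, 0.0265, 0.0571]
ft_force: [-0.2, -0.4, -2.5]
tool_pos: [0.6102, 0.0266, 0.0564]
ft_force: [-0.6, 0.8, 1.9]
```

Contact. I'll release and retreat, then go to grey.

```bash
python3 -m crank '[{"xyz":[0,0,0],"rot":[0,0,0]},{"xyz":[0,0,0],"rot":[0,0,0]},{"xyz":[0,0,0],"rot":[0,0,0]},{"xyz":[0,0,0],"rot":[0,0,0]},{"xyz":[0,0,0],"rot":[0,0,0]}]' 1 | tail -3
python3 -m crank '[{"xyz":[-2,0,-25],"rot":[0,0,0]},{"xyz":[-12,0,-65],"rot":[0,0,0]},{"xyz":[-50,0,-95],"rot":[0,0,0]},{"xyz":[-95,0,-105],"rot":[0,0,0]},{"xyz":[-140,0,-105],"rot":[0,0,0]}]'  >/dev/null
python3 - <<'E'
from h import *
c=snap('scene','s7')
P=cloud(c)
for n,a,b,x0,x1,y0,y1 in(('up',.092,.107,.42,.72,-.17,.1),('low',.05,.066,.35,.75,-.55,-.18)):
    mm=(P[...,2]>a)&(P[...,2]<b)&(P[...,1]>y0)&(P[...,1]<y1)&(P[...,0]>x0)&(P[...,0]<x1)
    k,l,st,ce=cv2.connectedComponentsWithStats(mm.astype(np.uint8))
    for i in range(1,k):
        if st[i,4]>80: print(n,ce[i].round(),np.median(P[l==i][:,2]).round(4),cv2.minAreaRect((P[l==i][:,:2]*1000).astype(np.float32)))
gt(.58,-.12,.28,0,0)
E
```

```text
ft_force: [0.2, -0.1, -0.8]
grip_width: 0.0905
grip_force: 0.0
up [263. 215.] 0.101 ((520.5579833984375, -100.55426788330078), (63.54161834716797, 59.3440055847168), 9.597497940063477)
up [319. 228.] 0.1011 ((610.812255859375, 25.254432678222656), (60.42471694946289, 59.47924041748047), 10.611296653747559)
up [280. 245.] 0.1012 ((630.08056640625, -89.94270324707031), (60.07366943359375, 58.34696960449219), 8.589978218078613)
low [142. 262.] 0.057 ((537.696533203125, -435.6131896972656), (91.903076171875, 59.058265686035156), 50.29444885253906)
at [0.6087 0.0442 0.2392] shift [-114.8  -52.9  116. ] rot [ 5.2 59.8  7.6] g 0.0913 0.0
```

```bash
python3 -m crank '[{"xyz":[-23,-6,12],"rot":[1,8,1]},{"xyz":[-46,-15,32],"rot":[1.5,16,2]},{"xyz":[-69,-26,56],"rot":[2,24,3]},{"xyz":[-92,-40,86],"rot":[3,32,4]},{"xyz":[-115,-53,116],"rot":[4,40,5]}]' >/dev/null
python3 -c "
from h import *
gt(.56,-.3,.27,-20,10)"
```

```text
at [ 0.5785 -0.1183  0.272 ] shift [-169.7  -26.8   62.1] rot [ 2.2 29.  22.8] g 0.0912 0.0
```

```bash
python3 -m crank '[{"xyz":[-35,-5,12],"rot":[0,6,4.5]},{"xyz":[-70,-11,25],"rot":[1,12,9]},{"xyz":[-105,-16,38],"rot":[1,18,13.5]},{"xyz":[-140,-22,50],"rot":[2,24,18]},{"xyz":[-170,-27,62],"rot":[2,29,23]}]' >/dev/null
python3 -c "
from h import *
gt(.56,-.40,.22,-38,30)"
```

```text
at [ 0.5596 -0.3021  0.27  ] shift [-98.7  34.5  33.6] rot [-5.8 19.9 16.5] g 0.0911 0.0
```

```bash
python3 -m crank '[{"xyz":[-33,11,11],"rot":[-2,6,5]},{"xyz":[-66,23,22],"rot":[-4,12,10]},{"xyz":[-99,34,33],"rot":[-6,18,15]},{"xyz":[-99,34,33],"rot":[-6,20,16.5]},{"xyz":[-99,34,33],"rot":[-6,20,16.5]}]' >/dev/null
python3 -c "
from h import *
gt(.537,-.435,.09,-38,30);gt(.537,-.435,.045,-38,30);gt(.537,-.435,.032,-38,30)"
```

```text
at [ 0.5583 -0.3995  0.2181] shift [-99.5   5.2  90.5] rot [-0.1  0.1  0. ] g 0.0911 0.0
at [ 0.5583 -0.3995  0.2181] shift [-121.9    5.2  129.5] rot [-0.1  0.1  0. ] g 0.0911 0.0
at [ 0.5583 -0.3995  0.2181] shift [-128.4    5.2  140.8] rot [-0.1  0.1  0. ] g 0.0911 0.0
```

```bash
python3 -m crank '[{"xyz":[-34,2,30],"rot":[0,0,0]},{"xyz":[-68,4,60],"rot":[0,0,0]},{"xyz":[-99,5,90],"rot":[0,0,0]},{"xyz":[-112,5,112],"rot":[0,0,0]},{"xyz":[-122,5,130],"rot":[0,0,0]}]' >/dev/null
python3 -m crank '[{"xyz":[0,0,0],"rot":[0,0,0]},{"xyz":[0,0,0],"rot":[0,0,0]}]' | sed -n '2p;4p'
python3 -c "
from h import *
gt(.537,-.435,.033,-38,30)"
```

```text
tool_pos: [0.5406, -0.433, 0.0483]
ft_force: [0.5, 0.3, 0.4]
at [ 0.5406 -0.433   0.0483] shift [-10.9  -1.7  11.4] rot [0.1 0.1 0.5] g 0.0911 0.0
```

```bash
python3 -m crank '[{"xyz":[-6,-2,6],"rot":[0,0,0]},{"xyz":[-11,-2,11],"rot":[0,0,0]},{"xyz":[-11,-2,12],"rot":[0,0,0]}]' | sed -n '2p;4p'
python3 -m crank '[{"xyz":[0,0,0],"rot":[0,0,0]},{"xyz":[0,0,0],"rot":[0,0,0]},{"xyz":[0,0,0],"rot":[0,0,0]},{"xyz":[0,0,0],"rot":[0,0,0]},{"xyz":[0,0,0],"rot":[0,0,0]}]' -1 40 >/dev/null
python3 -m crank '[{"xyz":[0,0,0],"rot":[0,0,0]},{"xyz":[0,0,0],"rot":[0,0,0]},{"xyz":[0,0,0],"rot":[0,0,0]}]'
python3 -c "
from h import *
gt(.54,-.36,.25,-38,30)"
```

```text
tool_pos: [0.5354, -0.4352, 0.031]
ft_force: [0.1, 0.3, -0.6]
clock: 47.2
tool_pos: [0.5362, -0.4355, 0.0316]
orientation: [0.867, 0.426, 0.233, -0.111]
ft_force: [1.5, -1.1, 0.5]
grip_width: 0.056
grip_force: 40.0
at [ 0.5362 -0.4355  0.0316] shift [ 162.8  -42.2 -158.6] rot [0.1 0.1 0.3] g 0.056 39.95173394680023
```

```bash
python3 -m crank '[{"xyz":[22,-5,-30],"rot":[0,0,0]},{"xyz":[56,-14,-62],"rot":[0,0,0]},{"xyz":[90,-22,-95],"rot":[0,0,0]},{"xyz":[126,-32,-127],"rot":[0,0,0]},{"xyz":[163,-42,-159],"rot":[0,0,0]}]' >/dev/null
python3 -c "
from h import *
gt(.53,-.22,.26,-18,-5)"
```

```text
at [ 0.539  -0.359   0.2509] shift [ 95.2 -92.2  44. ] rot [  4.4 -34.5 -19.6] g 0.0558 39.94807004928589
```

```bash
python3 -m crank '[{"xyz":[19,-18,9],"rot":[1,-7,-4]},{"xyz":[38,-37,18],"rot":[2,-14,-8]},{"xyz":[57,-55,26],"rot":[3,-21,-12]},{"xyz":[76,-74,35],"rot":[4,-28,-16]},{"xyz":[95,-92,44],"rot":[4.4,-34.5,-19.6]}]' >/dev/null
python3 -c "
from h import *
gt(.515,-.06,.26,-2,-38)"
```

```text
at [ 0.5305 -0.2201  0.2592] shift [147.  -63.8 -14.5] rot [ -5.8 -32.5 -14.9] g 0.056 39.946526885032654
```

```bash
python3 -m crank '[{"xyz":[29,-13,-3],"rot":[-1,-6.5,-3]},{"xyz":[59,-26,-6],"rot":[-2,-13,-6]},{"xyz":[88,-38,-9],"rot":[-3.5,-19.5,-9]},{"xyz":[118,-51,-12],"rot":[-4.6,-26,-12]},{"xyz":[147,-64,-14],"rot":[-5.8,-32.5,-15]}]' >/dev/null
python3 -c "
from h import *
gt(.511,.013,.22,9,-60)"
```

```text
at [ 0.5151 -0.0594  0.2602] shift [ 81.7  -6.7 -12.7] rot [ -8.2 -21.9  -7.3] g 0.056 39.9474960565567
```

```bash
python3 -m crank '[{"xyz":[27,-2,-4],"rot":[-2.5,-7,-2.3]},{"xyz":[54,-4,-8],"rot":[-5,-14,-4.6]},{"xyz":[82,-7,-13],"rot":[-8,-21,-7]},{"xyz":[82,-7,-13],"rot":[-8.2,-22,-7.3]},{"xyz":[82,-7,-13],"rot":[-8.2,-22,-7.3]}]' >/dev/null
python3 -c "
from h import *
gt(.511,.013,.066,9,-60)
c=snap('scene','s8');crop('s8',100,100,450,350,2.2,'s8c')"
```

```text
at [0.5109 0.0129 0.2187] shift [132.1   0.7  76.6] rot [-0.2 -0.1  0.2] g 0.0561 39.95014429092407
```

View pics/s8c.png

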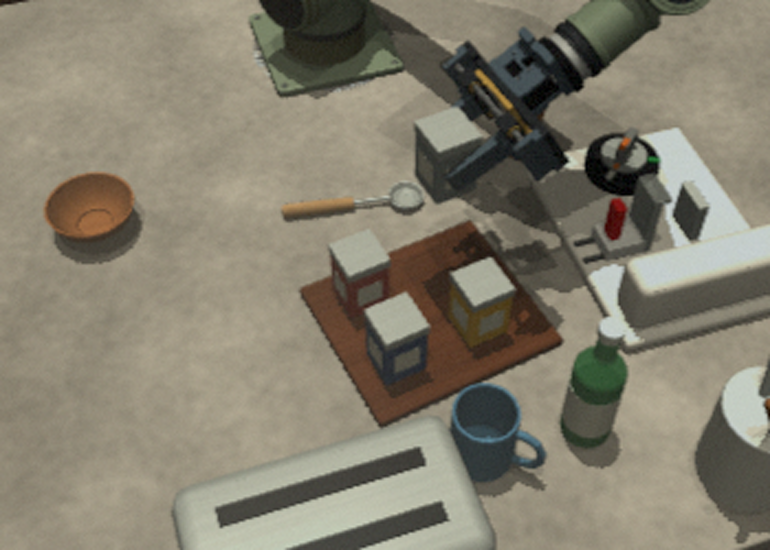

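Grey is upright at (445,150) and the other three tins stand. Before lowering I'll check the pepper mill's clearance.

```bash
python3 - <<'E'
from h import *
P=cloud(load('d0'))*1000
m=(P[...,2]>60)&(P[...,2]<150)&(P[...,1]>100)&(P[...,1]<210)&(P[...,0]>280)&(P[...,0]<480)
q=P[m];print(np.percentile(q,2,axis=0).round(),np.percentile(q,98,axis=0).round())
c=load('s8')
for u,v in((408,195),(420,200),(290,210)): print(px(c,100+u/2.2,100+v/2.2,.005).round(3))
E
```

```text
[307. 102.  60.] [368. 210. 135.]
[0.365 0.019 0.005]
[0.379 0.031 0.005]
[ 0.34  -0.147  0.005]
```

```bash
python3 -m crank '[{"xyz":[35,0,20],"rot":[0,0,0]},{"xyz":[74,0,42],"rot":[0,0,0]},{"xyz":[104,0,60],"rot":[0,0,0]},{"xyz":[124,0,72],"rot":[0,0,0]},{"xyz":[131,0,76],"rot":[0,0,0]}]'  >/dev/null
python3 -m crank '[{"xyz":[0,0,0],"rot":[0,0,0]},{"xyz":[2,0,1],"rot":[0,0,0]},{"xyz":[2,0,1],"rot":[0,0,0]},{"xyz":[2,0,1],"rot":[0,0,0]}]' | sed -n '2p;4p'
python3 -m crank '[{"xyz":[1,0,0.5],"rot":[0,0,0]},{"xyz":[2,0,1.2],"rot":[0,0,0]},{"xyz":[2,0,1.2],"rot":[0,0,0]}]' | sed -n '2p;4p'
python3 -m crank '[{"xyz":[1,0,0.5],"rot":[0,0,0]},{"xyz":[1.5,0,1],"rot":[0,0,0]},{"xyz":[1.5,0,1],"rot":[0,0,0]}]' | sed -n '2p;4p'
```

```text
tool_pos: [0.5118, 0.0124, 0.0674]
ft_force: [-0.8, -1.0, -2.2]
tool_pos: [0.5113, 0.0123, 0.064]
ft_force: [-0.1, -0.0, -1.9]
tool_pos: [0.5113, 0.0121, 0.0621]
ft_force: [0.8, 0.3, -2.4]
```

```bash
python3 -m crank '[{"xyz":[1,0,0.5],"rot":[0,0,0]},{"xyz":[2,0,1.1],"rot":[0,0,0]},{"xyz":[2,0,1.1],"rot":[0,0,0]}]' | sed -n '2p;4p'
for i in 1 2; do python3 -m crank '[{"xyz":[0.6,0,0.3],"rot":[0,0,0]},{"xyz":[1.3,0,0.7],"rot":[0,0,0]},{"xyz":[1.3,0,0.7],"rot":[0,0,0]}]' | sed -n '2p;4p'; done
```

```text
tool_pos: [0.5113, 0.0122, 0.0597]
ft_force: [-0.3, -0.8, -2.9]
tool_pos: [0.5113, 0.0123, 0.0584]
ft_force: [0.0, 0.6, -1.8]
tool_pos: [0.5113, 0.0123, 0.0569]
ft_force: [-0.5, -0.2, -2.3]
```

```bash
python3 -m crank '[{"xyz":[0.5,0,0.3],"rot":[0,0,0]},{"xyz":[1.2,0,0.6],"rot":[0,0,0]},{"xyz":[1.2,0,0.6],"rot":[0,0,0]}]' | sed -n '2p;4p'
python3 -m crank '[{"xyz":[0.3,0,0.2],"rot":[0,0,0]},{"xyz":[0.8,0,0.5],"rot":[0,0,0]},{"xyz":[0.8,0,0.5],"rot":[0,0,0]}]' | sed -n '2p;4p'
```

```text
tool_pos: [0.5113, 0.0124, 0.0558]
ft_force: [0.5, 1.3, 0.5]
tool_pos: [0.5114, 0.0123, 0.0557]
ft_force: [-1.2, 3.1, 5.2]
```

Contact. I'll release with a limited opening, retreat and check.

```bash
python3 -m crank '[{"xyz":[0,0,0],"rot":[0,0,0]},{"xyz":[0,0,0],"rot":[0,0,0]},{"xyz":[0,0,0],"rot":[0,0,0]},{"xyz":[0,0,0],"rot":[0,0,0]},{"xyz":[0,0,0],"rot":[0,0,0]}]' 0.7 | tail -3
python3 -m crank '[{"xyz":[-2,0,-25],"rot":[0,0,0]},{"xyz":[-12,0,-65],"rot":[0,0,0]},{"xyz":[-50,0,-95],"rot":[0,0,0]},{"xyz":[-95,0,-105],"rot":[0,0,0]},{"xyz":[-140,0,-105],"rot":[0,0,0]}]'  >/dev/null
python3 -m crank '[{"xyz":[-40,0,-20],"rot":[0,0,0]},{"xyz":[-40,0,-20],"rot":[0,0,0]},{"xyz":[-40,0,-20],"rot":[0,0,0]}]'
python3 - <<'E'
from h import *
c=snap('scene','s9');P=cloud(c)
mm=(P[...,2]>.09)&(P[...,2]<.108)&(P[...,1]>-.17)&(P[...,1]<.1)&(P[...,0]>.42)&(P[...,0]<.72)
k,l,st,ce=cv2.connectedComponentsWithStats(mm.astype(np.uint8))
for i in range(1,k):
    if st[i,4]>60:
        r=cv2.minAreaRect((P[l==i][:,:2]*1000).astype(np.float32)); b=R.from_euler('z',-9,degrees=True).apply([r[0][0]-573,r[0][1]+28,0]); print(ce[i].round(),np.median(P[l==i][:,2]).round(4),r,'board',b.round())
snap('side','d9');a=cv2.resize(cv2.imread('pics/s9.png')[100:320,140:450],(744,528));cv2.imwrite('pics/s9c.png',a)
E
```

```text
ft_force: [0.6, 0.3, -0.5]
grip_width: 0.0775
grip_force: 0.0
clock: 53.55
tool_pos: [0.5085, 0.0297, 0.2735]
orientation: [0.565, 0.658, -0.324, 0.379]
ft_force: [-0.2, 0.5, -0.9]
grip_width: 0.0777
grip_force: 0.0
[301. 203.] 0.1011 ((513.09228515625, 10.912425994873047), (61.987281799316406, 59.215248107910156), 9.142913818359375) board [-53.  48.   0.]
[263. 215.] 0.101 ((521.192626953125, -101.02986145019531), (60.79997253417969, 57.74232482910156), 8.415867805480957) board [-63. -64.   0.]
[319. 229.] 0.1011 ((610.9600219726562, 25.865467071533203), (62.572792053222656, 60.2449951171875), 7.913933753967285) board [46. 47.  0.]
[280. 245.] 0.1012 ((630.4404296875, -90.08546447753906), (61.62877655029297, 58.82843017578125), 8.824490547180176) board [ 47. -70.   0.]
```

View pics/s9c.png

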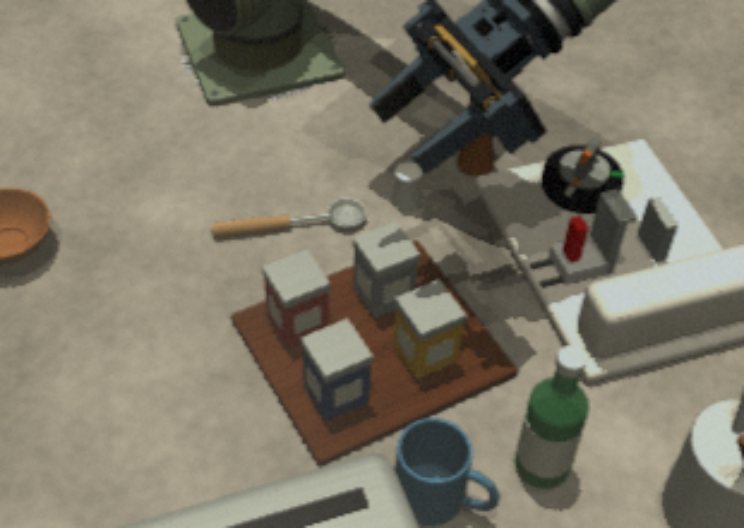

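View pics/d9.png

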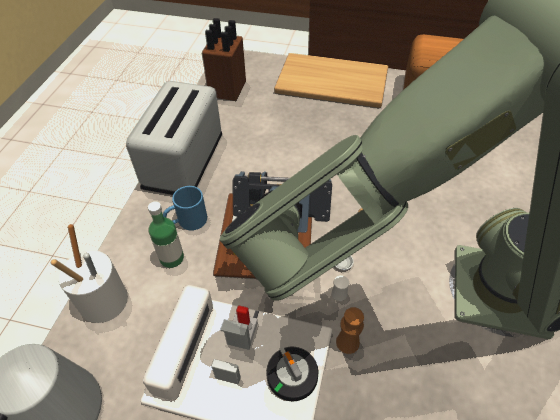

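All four tins stand on the board, the bystanders look unmoved, and the red jaw grip is back at its shut position, (243,313). The robot is clear of everything, so I'm handing in.

```bash
python3 -c "
from rig import job_done
print(job_done())"
```

```text
the job is handed in; nothing more can be done
None
```

I handed the job in at about 54 s on the robot's clock: all four tins stand upright on the board, the jaw is shut, and the dial pointer is on the white mark to within about 2 mm; the rig returned no verdict.

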